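Get the paint pot out from behind the bottles

TASK

Three taller containers in the wooden caddy (bottle, square tin, jar) hem in the squat paint pot at its back. Stand all three together on the white tray first, leaving the pot where it is meanwhile; next stand the pot in the middle of the cork coaster; then put the bottle, tin and jar each back in the caddy where it stood at the start. Keep all four upright, and do not shift or tip the water cup near the robot.

Things in the scene. Friction and masses are not known exactly. Their poses are not given: they have to be found in the camera images.
- bottle: White round plastic bottle with sloping shoulders and a narrow black cap: body 46 mm diameter, straight-sided up to 74 mm, total height 102 mm, 0.16 kg. Origin at the centre of its underside, z up. Starts upright in the caddy; its place there is wherever it stands at the start.
- tin: Plain metal tin of square section, 46 x 46 mm, 85 mm high, with a small black cap (24 mm diameter) on top, 98 mm in all, 0.2 kg. Origin at the centre of its underside, x and y square to its sides, z up. Starts upright in the caddy, square to it within 0.1 rad; its place there is wherever it stands at the start.
- jar: Round glass jar with pale contents and a brass-coloured lid, a plain cylinder of 56 mm diameter and 80 mm height, 0.2 kg. Origin at the centre of its underside, z up. Starts upright in the caddy; its place there is wherever it stands at the start.
- pot: The squat paint pot: white plastic with a grey lid, a plain cylinder of 58 mm diameter and 38 mm height, lid fixed, 0.12 kg. Origin at the centre of its underside, z up. Starts at the back of the caddy with the three taller containers close around it.
- caddy: Low wooden caddy fixed to the table, 204 (x) by 222 mm (y), 6 mm floor, 6 mm walls: front (-x) 16, sides 20, back (+x) 46 mm high. Origin under its centre; x points to the back, away from the robot. Places in its frame, to 3 mm: (-60, 0), (14, 66), (14, -66) mm for bottle, tin, jar in any allotment; pot (50, 0). A 12 mm high eraser and sharpener lie in the front corners.
- tray: White enamel tray, fixed to the table, to the left or the right of the caddy, 130 mm (its x) by 220 mm (its y), floor 4 mm thick, rim 12 mm high and 4 mm thick. Origin at the centre of its underside on the table. Empty at the start; the side area for the three taller containers, which fit in a row along its y.
- coaster: Round cork coaster, fixed to the table on the other side of the caddy from the tray, 90 mm diameter, 6 mm thick. Origin at the centre of its underside on the table. Where the pot must end.
- water_cup: Clear open plastic water cup on the table between the robot and the caddy, rim 68 mm diameter, 75 mm high. Origin at the centre of its underside. Not to be moved.
Not all that is in view belongs to the job. Leave any turquoise look-alike of the pot alone.

How it is judged (in metres and radians):
On the way, in this order (a step that is already met when the one before it is completed fails the run):
1. bottle, tin and jar all stand upright and released on the tray, the pot still within 20 mm of where it was (x of bottle in the frame of tray between -0.055 and 0.055 m and y of bottle in the frame of tray between -0.1 and 0.1 m and z of each of bottle, tin, jar in the frame of tray below 0.012 m and angle between each of bottle, tin, jar's own z axis and vertical below 0.12 rad and linear speed of each of bottle, tin, jar below 0.03 m/s and contact force between each of bottle, tin, jar and the fingers below 0.3 N and x of tin in the frame of tray between -0.055 and 0.055 m and y of tin in the frame of tray between -0.1 and 0.1 m and x of jar in the frame of tray between -0.055 and 0.055 m and y of jar in the frame of tray between -0.1 and 0.1 m and distance of pot from where it was at the start of the episode below 0.02 m), for 0.2 s.
2. the pot stands released in the middle of the coaster while the other three still stand on the tray (horizontal distance between pot and coaster below 0.015 m and z of pot in the frame of coaster below 0.012 m and angle between each of pot, bottle, tin, jar's own z axis and vertical below 0.12 rad and linear speed of each of pot, bottle, tin, jar below 0.03 m/s and contact force between each of pot, bottle, tin, jar and the fingers below 0.3 N and x of bottle in the frame of tray between -0.055 and 0.055 m and y of bottle in the frame of tray between -0.1 and 0.1 m and z of each of bottle, tin, jar in the frame of tray below 0.012 m and x of tin in the frame of tray between -0.055 and 0.055 m and y of tin in the frame of tray between -0.1 and 0.1 m and x of jar in the frame of tray between -0.055 and 0.055 m and y of jar in the frame of tray between -0.1 and 0.1 m), for 0.2 s.
At the end, for the whole second after the job is handed in: The pot stands upright on the coaster within 15 mm of its middle; the bottle, tin and jar each stand upright in the caddy within 15 mm of where they stood at the start; all are released and at rest (horizontal distance between pot and coaster below 0.015 m and z of pot in the frame of coaster below 0.012 m and angle between each of pot, bottle, tin, jar's own z axis and vertical below 0.12 rad and linear speed of each of pot, bottle, tin, jar below 0.03 m/s and contact force between each of pot, bottle, tin, jar and the fingers below 0.3 N and distance of each of bottle, tin, jar from where it was at the start of the episode below 0.015 m); the robot touches nothing.
It fails at once if the bottle, tin, jar or pot is tipped by more than 0.6 rad (angle between any of bottle, tin, jar, pot's own z axis and vertical above 0.6 rad).
It fails at once if the water cup is moved by more than 20 mm or tipped by more than 0.3 rad (distance of water_cup from where it was at the start of the episode above 0.02 m or angle between water_cup's own z axis and vertical above 0.3 rad).
It also fails if it takes over 147 s, if anything falls off the work surface, if the arm or the gripper's body presses on something with over 40 N, if the wrist force passes 120 N, or if a joint passes its speed limit or range.

ROBOT

A 6-joint arm with a two-finger parallel gripper is mounted at the origin on the work surface. World frame = base frame: x ahead of the robot, y to its left, z up, the work surface at z = 0. Lengths are in m, angles in degrees, forces in N, time in s.
With the tool pointing down it reaches from about 0.25 to 0.725 m from the base axis. Payload 9.7 kg.
Tool frame: the origin (TCP) lies midway between the tips of the shut fingers; the grasp point (between the pads) lies 19 mm behind it (bot.pinch_z is the distance from the TCP to the grasp point, in m); z points along the fingers, y is the direction in which the jaws open and shut (so a half turn about z gives the same grasp; the last joint's range is limited). The gripper opens to 85 mm and grips with 20 to 120 N. Pads are 22 mm wide; open, the fingers measure 114 mm over their backs; the gripper's body (76 mm by 85 mm) begins 54 mm behind the grasp point. The pads swing forward as they close: fully open they stand 13 mm farther back than shut.
Start: joints at [73.396, 4.979, 10.078, 95.1, 0, 90], TCP at [0.157, 0.527, 0.231] pointing down, gripper open.
Joint ranges: [-179.16, 179.16], [-48.56, 103.87], [-65.8, 70.77], [-126.05, 130.52], [-82.76, 87.17], [-180, 180]. Speed limits (degrees/s): [127.2, 127.2, 147.25, 180, 180, 180].

INTERFACE

Orientations are given as [roll, pitch, yaw] about the fixed x, y, z axes, in that order (R = Rz(yaw) Ry(pitch) Rx(roll)).
In Python, from workcell import bot, imaging gives the robot as it stands.
- The arm moves only by the tool servo_tool, never from a script. Its argument "moves" is a list that holds one entry, the list of rows, each a list of 7 numbers: the turn, a rotation vector about the tool's x, y, z in rad, then the shift along the tool's x, y, z in cm, then the finger opening in cm, from 0 to 8.54. A call has 1 to 12 rows; each row shifts and turns the pose as measured when the row begins, along the tool's axes as they then stand; what a row does not reach is not made up. A row lasts 1/12 s, in which the tool goes at most 41.7 mm and 7.16 degrees, less where a joint would pass 70% of its speed; a pose out of reach is approached as far as the arm can. A call is refused whole if a number of a shift passes 4.17 or a number of a turn 0.125, either way. A call with a gripper value outside its range is refused whole. The fingers move at their own pace and stop on an object; "force" is the grip in N (left out, the last holds). Time passes only in rows, so rows that do not move let the fingers close. It gives the time, the measured TCP pose, the force and the opening at its end, in the units of the state.
- bot.get_obs(): the state, without advancing time (a new reading comes with each control period).
- imaging.camera(name): name is "side" or "top" or "wrist"; returns the picture (384x512x3 uint8, blue, green, red); there is no depth.
- imaging.calibration(name): a dict with "fx", "fy", "cx", "cy" (pixels), "camera_from_world" (4x4, takes a point from world to camera coordinates). Camera axes: x right, y down, z forward; pixel columns grow to the right and rows downward; lengths in m; the calibration is good to about 2 mm. A picture is of the moment at which its call begins: read the wrist's pose just before it. calibration takes no time and is no camera call; for the wrist camera it gives the pose at the moment of the call.
- bot.job_done(): hands the job in, once; it reports no verdict.
The state is a dict: "time": time; "q": joint angles; "qd": joint speeds; "joint_efforts": joint torques, N m; "ee_pos": TCP position; "tcp_rot": TCP orientation; "wrist_force": force on the tool from outside, world axes, zero at the start; "torque": the same for the moment, N m; "opening": finger opening in m.
Only numpy, scipy, OpenCV 4.12 (cv2) and the standard library are available. Lean on these libraries where they do the work, as an engineer would, in place of code of your own. Each camera call takes 0.05 s, during which the arm holds its last target.

## Working session

There is one attempt and no reset: what is moved stays moved. The work goes in short steps, Python scripts to look and compute and a tool call to move; the robot and the scene stay as the last step left them, time stands still between calls to the robot, and variables do not carry over. Pictures are saved under pics/ and viewed, and the job is handed in when it is done.

Besides the shell and the picture viewer there is one more tool, called in YAML: its name, and indented under it one key for each argument. servo_tool: Moves the arm, as the interface text tells. Its arguments: {"type":"object","properties":{"moves":{"type":"array","items":{"type":"array","items":{"type":"array","items":{"type":"number"}}}},"force":{"type":"number"}},"required":["moves"]}

```bash
ls; mkdir -p pics
python3 - <<'E'
from workcell import bot, imaging
import cv2, numpy as np
o=bot.get_obs(); print(o, bot.pinch_z)
for n in ("side","top","wrist"):
    im=imaging.camera(n); cv2.imwrite(f"pics/{n}0.png",im)
    c=imaging.calibration(n); print(n,c["fx"],c["fy"],c["cx"],c["cy"]); print(np.round(np.array(c["camera_from_world"]),4))
E
```

```text
pics
{'time': 0.0, 'q': array([7.33962342e+01, 5.00977283e+00, 1.00348507e+01, 9.51014512e+01,
       1.19587957e-03, 9.00015104e+01]), 'qd': array([ 0.00384715, -0.03378417,  0.03652306,  0.02595334, -0.02193512,
        0.05099452]), 'joint_efforts': array([ 6.89547469e-04, -5.20388031e+01,  4.64805257e+01,  1.65151973e-02,
        1.53499495e-04,  7.89862383e-06]), 'ee_pos': array([0.15708816, 0.52683609, 0.23059938]), 'tcp_rot': array([-1.79923627e+02, -1.19386517e-03,  1.63394722e+02]), 'wrist_force': array([ 0.20605488, -0.21876863,  0.4079158 ]), 'torque': array([0.01617848, 0.01855324, 0.00531406]), 'opening': 0.08569678750933267} 0.0187
side 398.5909820471681 398.5909820471681 257.6090683563505 189.24871068372585
[[ 0.9812 -0.1916  0.0231 -0.4887]
 [-0.0839 -0.5312 -0.8431  0.0639]
 [ 0.1738  0.8253 -0.5373  0.8681]
 [ 0.      0.      0.      1.    ]]
top 452.26778814484453 452.26778814484453 256.5837790987196 193.4984607248759
[[-3.400e-03 -1.000e+00 -0.000e+00  6.100e-03]
 [-9.973e-01  3.400e-03 -7.400e-02  4.983e-01]
 [ 7.400e-02 -2.000e-04 -9.973e-01  9.396e-01]
 [ 0.000e+00  0.000e+00  0.000e+00  1.000e+00]]
wrist 340.79047433247314 340.79047433247314 252.52951834457997 188.5496939372793
[[ 2.855e-01  9.584e-01 -4.000e-04 -5.487e-01]
 [ 9.078e-01 -2.703e-01  3.208e-01 -4.060e-02]
 [ 3.073e-01 -9.200e-02 -9.471e-01  3.806e-01]
 [ 0.000e+00  0.000e+00  0.000e+00  1.000e+00]]
```

View pics/side0.png

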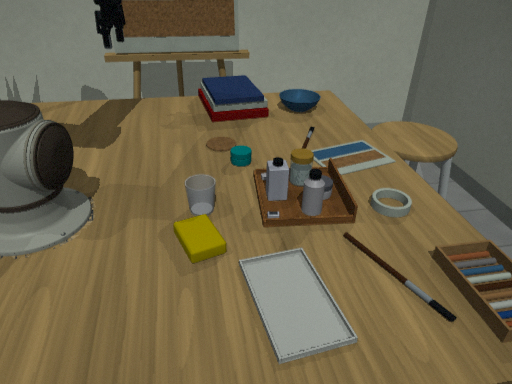

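View pics/top0.png

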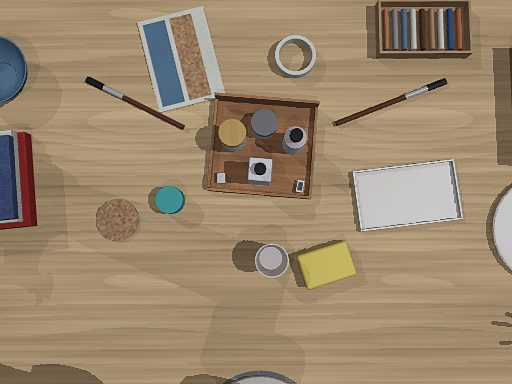

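View pics/wrist0.png

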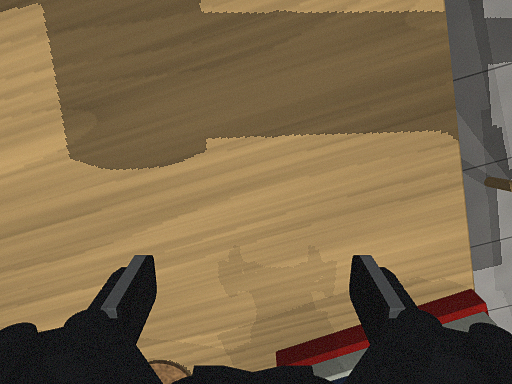

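```bash
cat > h.py <<'E'
from workcell import bot, imaging
import cv2, numpy as np
def cast(name,u,v,z,c=None):
    c=c or imaging.calibration(name); T=np.array(c["camera_from_world"]); R=T[:3,:3]; C=-R.T@T[:3,3]
    d=R.T@np.array([(u-c["cx"])/c["fx"],(v-c["cy"])/c["fy"],1.]); return C+d*(z-C[2])/d[2]
def proj(name,p,c=None):
    c=c or imaging.calibration(name); T=np.array(c["camera_from_world"]); q=T[:3,:3]@np.array(p)+T[:3,3]
    return np.array([c["fx"]*q[0]/q[2]+c["cx"],c["fy"]*q[1]/q[2]+c["cy"]])
E
python3 - <<'E'
import cv2
im=cv2.imread("pics/top0.png")
cv2.imwrite("pics/topc.png",cv2.resize(im[85:205,200:330],None,fx=6,fy=5,interpolation=cv2.INTER_CUBIC)[:600,:780] if 0 else cv2.resize(im[88:205,200:330],None,fx=5,fy=5,interpolation=cv2.INTER_CUBIC))
im=cv2.imread("pics/side0.png")
cv2.imwrite("pics/sidec.png",cv2.resize(im[140:230,240:370],None,fx=6,fy=6,interpolation=cv2.INTER_CUBIC))
im=cv2.imread("pics/top0.png")
hsv=cv2.cvtColor(im,cv2.COLOR_BGR2HSV)
for p in [(232,132),(264,122),(295,140),(259,172),(117,220),(405,195),(170,200),(272,258)]: print(p,hsv[p[1],p[0]])
E
```

```text
(232, 132) [ 20 121 164]
(264, 122) [120  11 111]
(295, 140) [110  21  36]
(259, 172) [105  13  40]
(117, 220) [ 15  98 154]
(405, 195) [ 10   4 201]
(170, 200) [ 90 142 145]
(272, 258) [  6   7 173]
```

View pics/topc.png

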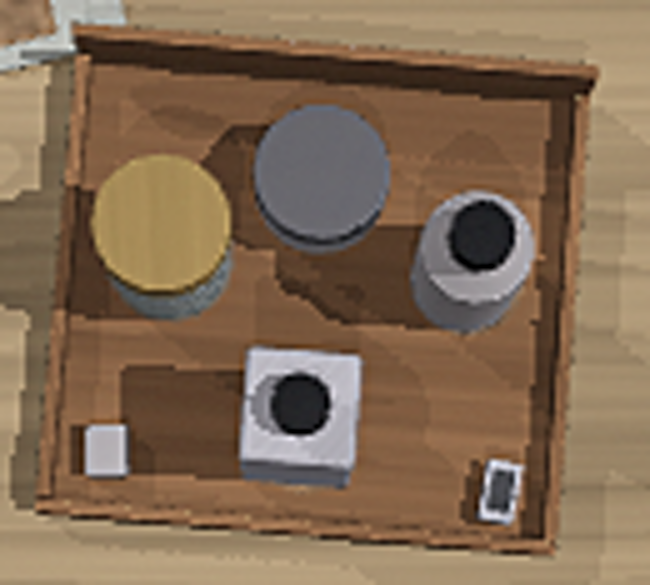

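View pics/sidec.png

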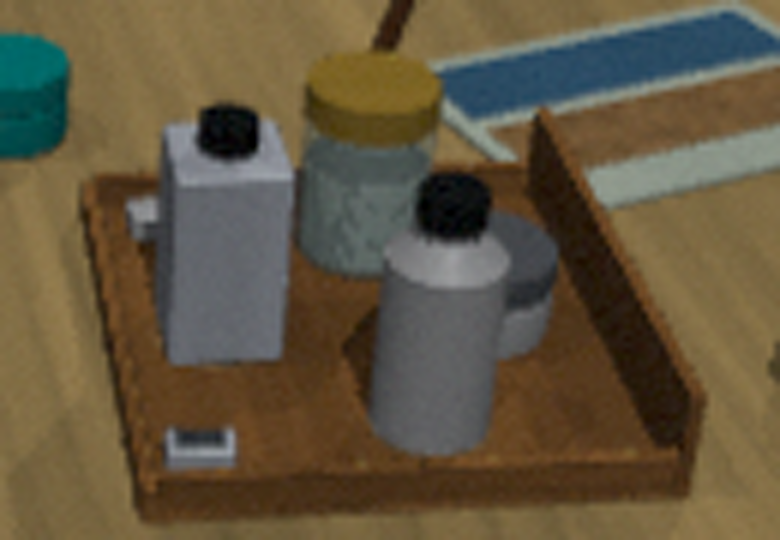

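Run:
```python
from h import *
im=cv2.imread("pics/top0.png"); hsv=cv2.cvtColor(im,cv2.COLOR_BGR2HSV)
def f(mask,box):
    x0,y0,x1,y1=box; m=np.zeros_like(mask); m[y0:y1,x0:x1]=mask[y0:y1,x0:x1]
    m=(m*255).astype(np.uint8); cs,_=cv2.findContours(m,cv2.RETR_EXTERNAL,cv2.CHAIN_APPROX_NONE); c=max(cs,key=cv2.contourArea); return c
H,S,V=[hsv[...,i].astype(int) for i in range(3)]
def circ(n,mask,box,z):
    c=f(mask,box); (u,v),r=cv2.minEnclosingCircle(c); e=cv2.fitEllipse(c)
    p=cast("top",e[0][0]-0*.5,e[0][1],z); d=np.linalg.norm(cast("top",e[0][0]+np.mean(e[1])/2+.5,e[0][1],z)-p)*2
    print(n,np.round(e[0],2),np.round(e[1],1),np.round(p,4),"diam",round(d,4))
circ("jar",(abs(H-20)<6)&(S>95)&(V>110),(212,115,248,150),.086)
circ("pot",(S<40)&(V<135)&(V>85)&(H>100),(250,106,280,136),.044)
circ("bcap",(V<70)&(S<60),(284,125,306,145),.108)
circ("tcap",(V<70)&(S<60),(250,160,270,180),.104)
circ("coaster",(S>85)&(abs(H-13)<6),(90,195,145,245),.006)
circ("teal",(abs(H-90)<8)&(S>100),(150,180,190,215),.038)
c=f((S<40)&(V>150),(245,150,275,190)); r=cv2.minAreaRect(c); print("tin",r)
for q in cv2.boxPoints(r): print(np.round(cast("top",*q,.091),4))
c=f((S<40)&(V>120),(345,150,470,240)); r=cv2.minAreaRect(c); print("tray",r, np.round(cast("top",*r[0],.012),4))
for q in cv2.boxPoints(r): print(np.round(cast("top",*q,.012),4))
print("caddy corners front z.016..", [np.round(cast("top",200+a/5,88+b/5,z),4) for a,b,z in ((38,512,.016),(551,552,.016),(597,70,.046),(76,28,.046))])
```

```text
jar [231.73 131.93] [26.6 27.2] [0.6163 0.0535 0.086 ] diam 0.0555
pot [263.91 121.89] [25.6 26.2] [ 0.6462 -0.0113  0.044 ] diam 0.0561
bcap [295.63 134.72] [11.8 13.4] [ 0.6057 -0.0716  0.108 ] diam 0.0264
tcap [259.36 168.54] [10.9 11.4] [ 0.5404 -0.0011  0.104 ] diam 0.0235
coaster [117.89 220.21] [41.6 46.2] [0.443 0.301 0.006] diam 0.0959
teal [169.46 199.51] [26.7 29. ] [0.485  0.1851 0.038 ] diam 0.0598
tin ((259.66552734375, 169.01380920410156), (22.58837127685547, 22.339237213134766), 4.763641834259033)
[0.5211 0.0222 0.091 ]
[0.5652 0.0185 0.091 ]
[ 0.5613 -0.0258  0.091 ]
[ 0.5173 -0.0219  0.091 ]
tray ((407.4571533203125, 194.6514434814453), (60.80275344848633, 103.7861099243164), 82.9834976196289) [ 0.4953 -0.3172  0.012 ]
[ 0.5468 -0.2005  0.012 ]
[ 0.5734 -0.422   0.012 ]
[ 0.4441 -0.4331  0.012 ]
[ 0.418  -0.2138  0.012 ]
caddy corners front z.016.. [array([0.5055, 0.1085, 0.016 ]), array([ 0.4877, -0.1093,  0.016 ]), array([ 0.6875, -0.1274,  0.046 ]), array([0.7061, 0.0903, 0.046 ])]
```

servo_tool:
  moves:
    - [[0,0,0.124,0,0,0,8.5],[0,0,0.124,0,0,0,8.5],[0,0,0.124,0,0,0,8.5],[0,0,0.124,0,0,0,8.5],[0,0,0.124,0,0,0,8.5],[0,0,0.124,0,0,0,8.5],[0,0,0.124,0,0,0,8.5],[0,0,0.124,0,0,0,8.5],[0,0,0.124,0,0,0,8.5],[0,0,0.124,0,0,0,8.5],[0,0,0.124,0,0,0,8.5]]
  force: 30

```text
time: 1.07
ee_pos: [0.1568, 0.5258, 0.2271]
tcp_rot: [-179.9, 0.4, 84.5]
wrist_force: [-0.9, -0.2, 0.1]
opening: 0.0845
```

```bash
cat > go.py <<'E'
# usage: go.py x y z yaw : remaining motion in tool axes
import sys
from h import *
from scipy.spatial.transform import Rotation as Rt
o=bot.get_obs(); R=Rt.from_euler('xyz',o["tcp_rot"],degrees=True)
x,y,z,yaw=map(float,sys.argv[1:5])
Rg=Rt.from_euler('xyz',[180,0,yaw],degrees=True)
d=R.inv().apply(np.array([x,y,z])-o["ee_pos"])*100
d2=Rg.inv().apply(np.array([x,y,z])-o["ee_pos"])*100
r=(R.inv()*Rg).as_rotvec()
print("t",round(o["time"],2),"pos",np.round(o["ee_pos"],4),"rpy",np.round(o["tcp_rot"],2),"q",np.round(o["q"],0),"F",np.round(o["wrist_force"],1),"op",round(o["opening"],4))
print("turn",np.round(r,3),"shift cm now",np.round(d,2),"after turn",np.round(d2,2))
E
python3 go.py .606 -.072 .20 85
```

```text
t 1.07 pos [0.1568 0.5258 0.2271] rpy [-179.91    0.43   84.49] q [ 73.   5.  10.  95.   0. 169.] F [-0.9 -0.2  0.1] op 0.0845
turn [-0.002  0.007 -0.009] shift cm now [-55.17  50.46   3.05] after turn [-55.63  49.96   2.71]
```

servo_tool:
  moves:
    - [[0,0,0,-3.0,2.75,0,8.5],[0,0,0,-3.0,2.75,0,8.5],[0,0,0,-3.0,2.75,0,8.5],[0,0,0,-3.0,2.75,0,8.5],[0,0,0,-3.0,2.75,0,8.5],[0,0,0,-3.0,2.75,0,8.5],[0,0,0,-3.0,2.75,0,8.5],[0,0,0,-3.0,2.75,0,8.5],[0,0,0,-3.0,2.75,0,8.5],[0,0,0,-3.0,2.75,0,8.5],[0,0,0,-3.0,2.75,0,8.5],[0,0,0,-3.0,2.75,0,8.5]]

```text
time: 2.07
ee_pos: [0.4489, 0.1253, 0.2251]
tcp_rot: [-179.8, 0.6, 84.5]
wrist_force: [1.3, 1.1, 0.4]
opening: 0.085
```

```bash
python3 go.py .606 -.072 .20 85
```

```text
t 2.07 pos [0.4489 0.1253 0.2251] rpy [-179.82    0.64   84.48] q [ 16.  -6.  -2.  95.  -1. 111.] F [1.3 1.1 0.4] op 0.085
turn [-0.003  0.011 -0.009] shift cm now [-18.1   17.55   2.66] after turn [-18.29  17.37   2.51]
```

servo_tool:
  moves:
    - [[0,0,0,-2.9,2.8,0.4,8.5],[0,0,0,-2.9,2.8,0.4,8.5],[0,0,0,-2.9,2.8,0.4,8.5],[0,0,0,-2.9,2.8,0.4,8.5],[0,0.01,0,-2.9,2.8,0.4,8.5],[0,0,-0.009,-2.5,2.5,0.4,8.5],[0,0,0,-0.8,0.8,0,8.5],[0,0,0,0,0,0,8.5]]

```text
time: 2.73
ee_pos: [0.6085, -0.0841, 0.1982]
tcp_rot: [-179.7, 0.0, 84.6]
wrist_force: [0.5, 0.7, -0.1]
opening: 0.085
```

```bash
python3 go.py .606 -.072 .20 85
python3 - <<'E'
from h import *
c=imaging.calibration("wrist"); im=imaging.camera("wrist"); cv2.imwrite("pics/w1.png",im)
for p in [(.6057,-.0716,.108),(.5404,-.0011,.104),(.6163,.0535,.086),(.6462,-.0113,.044)]: print(np.round(proj("wrist",p,c),1))
E
```

```text
t 2.73 pos [ 0.6085 -0.0841  0.1982] rpy [-1.7973e+02  5.0000e-02  8.4560e+01] q [-8. 14. 16. 93. -0. 88.] F [ 0.5  0.7 -0.1] op 0.085
turn [-0.005  0.001 -0.008] shift cm now [ 1.18 -0.37 -0.18] after turn [ 1.18 -0.36 -0.18]
[249.3 176.3]
[141.2  82.1]
[247.2 -17. ]
[291.9  80.4]
```

View pics/w1.png

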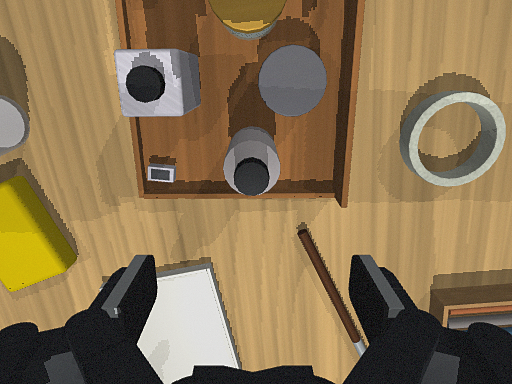

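servo_tool:
  moves:
    - [[-0.005,0,-0.008,1.1,-0.3,0.5,8.5],[0,0,0,0.1,0,2.5,8.5],[0,0,0,0,0,2.5,8.5],[0,0,0,0,0,2.5,8.5],[0,0,0,0,0,2.5,8.5],[0,0,0,0,0,2.0,8.5],[0,0,0,0,0,1.0,8.5],[0,0,0,0,0,0.5,8.5],[0,0,0,0,0,0,8.5]]

```text
time: 3.53
ee_pos: [0.6014, -0.0613, 0.056]
tcp_rot: [179.9, -0.0, 85.5]
wrist_force: [0.2, 0.0, 0.4]
opening: 0.0847
```

```bash
python3 go.py .606 -.072 .041 85
```

```text
t 3.53 pos [ 0.6014 -0.0613  0.056 ] rpy [ 1.7986e+02 -4.0000e-02  8.5470e+01] q [-6. 12. -1. 76.  0. 89.] F [0.2 0.  0.4] op 0.0847
turn [ 0.002 -0.001  0.008] shift cm now [-1.03  0.54  1.5 ] after turn [-1.03  0.55  1.5 ]
```

servo_tool:
  moves:
    - [[0,0,0.008,-0.5,0.3,0.8,8.5],[0,0,0,-0.2,0.1,0.3,8.5],[0,0,0,0,0,0,8.5],[0,0,0,0,0,0,8.5]]

```text
time: 3.87
ee_pos: [0.6069, -0.0687, 0.0481]
tcp_rot: [179.6, -0.0, 85.0]
wrist_force: [-0.3, -0.6, 0.1]
opening: 0.0849
```

```bash
python3 go.py .606 -.072 .041 85
```

```text
t 3.87 pos [ 0.6069 -0.0687  0.0481] rpy [ 1.7956e+02 -3.0000e-02  8.5010e+01] q [-6. 13. -1. 75.  0. 89.] F [-0.3 -0.6  0.1] op 0.0849
turn [ 0.008 -0.001  0.   ] shift cm now [-0.34 -0.06  0.71] after turn [-0.34 -0.06  0.71]
```

servo_tool:
  moves:
    - [[0.006,0,0,-0.3,0,0.7,8.5],[0,0,0,0,0,0,8.5],[0,0,0,0,0,0,8.5],[0,0,0,0,0,0,8.5]]

```text
time: 4.2
ee_pos: [0.6077, -0.0726, 0.042]
tcp_rot: [179.8, -0.0, 85.0]
wrist_force: [-0.0, -0.4, -1.1]
opening: 0.0847
```

```bash
python3 go.py .606 -.072 .041 85
```

```text
t 4.2 pos [ 0.6077 -0.0726  0.042 ] rpy [ 1.7981e+02 -3.0000e-02  8.4960e+01] q [-7. 14. -1. 75.  0. 88.] F [-0.  -0.4 -1.1] op 0.0847
turn [ 0.003 -0.001 -0.001] shift cm now [ 0.05 -0.18  0.1 ] after turn [ 0.05 -0.18  0.1 ]
```

servo_tool:
  moves:
    - [[0,0,0,0,-0.15,0,7.0],[0,0,0,0,0,0,6.0],[0,0,0,0,0,0,5.0],[0,0,0,0,0,0,4.2],[0,0,0,0,0,0,4.2],[0,0,0,0,0,0,4.2],[0,0,0,0,0,0,4.2],[0,0,0,0,0,0,4.2]]
  force: 30

```text
time: 4.87
ee_pos: [0.6062, -0.0724, 0.0425]
tcp_rot: [179.8, -0.0, 85.0]
wrist_force: [0.5, 0.6, 0.2]
opening: 0.0448
```

```bash
python3 go.py .606 -.072 .041 85
```

```text
t 4.87 pos [ 0.6062 -0.0724  0.0425] rpy [ 1.7977e+02 -2.0000e-02  8.4970e+01] q [-7. 13. -1. 75.  0. 88.] F [0.5 0.6 0.2] op 0.0448
turn [ 0.004 -0.    -0.001] shift cm now [ 0.04 -0.02  0.15] after turn [ 0.04 -0.02  0.15]
```

servo_tool:
  moves:
    - [[0.004,0,0,0,0,-0.5,4.2],[0,0,0,0,0,-1.0,4.2],[0,0,0,0,0,-1.5,4.2],[0,0,0,0,0,-2.0,4.2],[0,0,0,0,0,-1.5,4.2],[0,0,0,0,0,-0.8,4.2],[0,0,0,0,0,0,4.2],[0,0,0,0,0,0,4.2]]

```text
time: 5.53
ee_pos: [0.6051, -0.0722, 0.1207]
tcp_rot: [-179.8, -0.0, 85.0]
wrist_force: [0.4, 0.8, -2.1]
opening: 0.045
```

```bash
python3 go.py .5026 -.3846 .10 85;  python3 - <<'E'
from h import *
cv2.imwrite("pics/s1.png",imaging.camera("side"))
E
```

```text
t 5.53 pos [ 0.6051 -0.0722  0.1207] rpy [-1.798e+02 -4.000e-02  8.498e+01] q [-7. 13.  6. 84.  0. 88.] F [ 0.4  0.8 -2.1] op 0.045
turn [-0.003 -0.001 -0.   ] shift cm now [-32.02  -7.47   2.07] after turn [-32.02  -7.49   2.07]
```

View pics/s1.png

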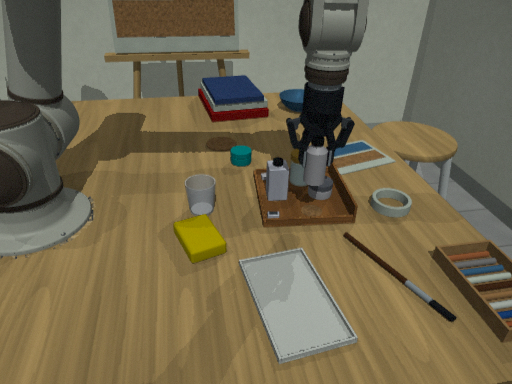

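servo_tool:
  moves:
    - [[0,0,0,-1.5,-0.35,0.2,4.2],[0,0,0,-2.5,-0.6,0.2,4.2],[0,0,0,-3.5,-0.8,0.2,4.2],[0,0,0,-3.5,-0.8,0.2,4.2],[0,0,0,-3.5,-0.8,0.2,4.2],[0,0,0,-3.5,-0.8,0.2,4.2],[0,0,0,-3.5,-0.8,0.2,4.2],[0,0,0,-3.5,-0.8,0.2,4.2],[0,0,0,-2.5,-0.6,0.2,4.2],[0,0,0,-1.5,-0.35,0.2,4.2],[0,0,0,-0.5,-0.1,0,4.2],[0,0,0,0,0,0,4.2]]

```text
time: 6.58
ee_pos: [0.4976, -0.3755, 0.0851]
tcp_rot: [-178.8, -0.4, 85.1]
wrist_force: [0.5, -0.7, -2.3]
opening: 0.045
```

servo_tool:
  moves:
    - [[0,0,0,0,0,0,4.2],[0,0,0,0,0,0,4.2]]

```text
time: 6.75
ee_pos: [0.4968, -0.3749, 0.0837]
tcp_rot: [-178.7, -0.5, 85.0]
wrist_force: [0.5, 0.0, -2.3]
opening: 0.0446
```

```bash
python3 go.py .5026 -.3846 .10 85
```

```text
t 6.75 pos [ 0.4968 -0.3749  0.0837] rpy [-178.73   -0.46   85.04] q [-37.  16.   6.  82.  -0.  58.] F [ 0.5  0.  -2.3] op 0.0446
turn [-0.022 -0.008  0.001] shift cm now [-0.91  0.63 -1.65] after turn [-0.92  0.67 -1.63]
```

servo_tool:
  moves:
    - [[-0.02,-0.008,0,-0.5,0.3,0.5,4.2],[0,0,0,-0.3,0.2,0.8,4.2],[0,0,0,0,0,0.8,4.2],[0,0,0,0,0,0.6,4.2],[0,0,0,0,0,0.3,4.2],[0,0,0,0,0,0,4.2],[0,0,0,0,0,0,4.2]]

```text
time: 7.33
ee_pos: [0.5031, -0.3779, 0.0506]
tcp_rot: [-179.8, -0.1, 85.5]
wrist_force: [0.7, -0.2, -1.3]
opening: 0.045
```

```bash
python3 go.py .5026 -.3846 .0415 85
```

```text
t 7.33 pos [ 0.5031 -0.3779  0.0506] rpy [-1.7977e+02 -1.1000e-01  8.5450e+01] q [-37.  16.   3.  77.  -0.  58.] F [ 0.7 -0.2 -1.3] op 0.045
turn [-0.004 -0.002  0.008] shift cm now [-0.67  0.01  0.91] after turn [-0.67  0.01  0.91]
```

servo_tool:
  moves:
    - [[-0.004,0,0.008,-0.6,0,0.4,4.2],[0,0,0,0,0,0.4,4.2],[0,0,0,0,0,0.1,4.2],[0,0,0,0,0,0,4.2],[0,0,0,0,0,0,4.2]]

```text
time: 7.75
ee_pos: [0.5028, -0.3847, 0.0412]
tcp_rot: [180.0, -0.1, 84.9]
wrist_force: [-0.9, -0.0, -2.9]
opening: 0.0449
```

```bash
python3 go.py .5026 -.3846 .0405 85
```

```text
t 7.75 pos [ 0.5028 -0.3847  0.0412] rpy [ 1.7995e+02 -9.0000e-02  8.4940e+01] q [-37.  17.   3.  76.   0.  58.] F [-0.9 -0.  -2.9] op 0.0449
turn [ 0.001 -0.002 -0.001] shift cm now [ 0.   -0.02  0.07] after turn [ 0.   -0.02  0.07]
```

servo_tool:
  moves:
    - [[0,0,0,0,0,0.1,4.2],[0,0,0,0,0,0,4.2],[0,0,0,0,0,0,4.2],[0,0,0,0,0,0,5.0],[0,0,0,0,0,0,6.0],[0,0,0,0,0,0,7.0],[0,0,0,0,0,0,8.5],[0,0,0,0,0,0,8.5],[0,0,0,0,0,0,8.5],[0,0,0,0,0,0,8.5]]

```text
time: 8.58
ee_pos: [0.5036, -0.3853, 0.0422]
tcp_rot: [179.8, 0.0, 84.9]
wrist_force: [-0.3, -0.3, -0.8]
opening: 0.0851
```

servo_tool:
  moves:
    - [[0,0,0,0,0,-1.0,8.5],[0,0,0,0,0,-2.0,8.5],[0,0,0,0,0,-2.5,8.5],[0,0,0,0,0,-2.5,8.5],[0,0,0,0,0,-1.5,8.5],[0,0,0,0,0,-0.5,8.5],[0,0,0,0,0,0,8.5],[0,0,0,0,0,0,8.5]]

```text
time: 9.25
ee_pos: [0.5025, -0.3847, 0.1492]
tcp_rot: [179.8, -0.0, 84.9]
wrist_force: [-0.8, -0.4, -1.1]
opening: 0.0847
```

```bash
python3 go.py .5406 -.0015 .15 85;  python3 - <<'E'
from h import *
cv2.imwrite("pics/s2.png",imaging.camera("side"))
E
```

```text
t 9.25 pos [ 0.5025 -0.3847  0.1492] rpy [ 1.7983e+02 -1.0000e-02  8.4940e+01] q [-37.  15.  13.  87.   0.  58.] F [-0.8 -0.4 -1.1] op 0.0847
turn [ 0.003 -0.    -0.001] shift cm now [38.51  0.41 -0.07] after turn [38.51  0.45 -0.08]
```

View pics/s2.png

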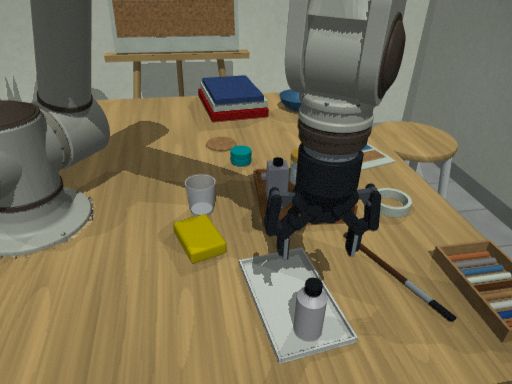

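servo_tool:
  moves:
    - [[0,0,0,2.0,0,0,8.5],[0,0,0,3.5,0,0,8.5],[0,0,0,4.0,0,0,8.5],[0,0,0,4.0,0,0,8.5],[0,0,0,4.0,0,0,8.5],[0,0,0,4.0,0.1,0,8.5],[0,0,0,4.0,0.1,0,8.5],[0,0,0,4.0,0.1,0,8.5],[0,0,0,3.5,0,0,8.5],[0,0,0,2.5,0,0,8.5],[0,0,0,1.0,0,0,8.5],[0,0,0,0,0,0,8.5]]

```text
time: 10.3
ee_pos: [0.5317, -0.0059, 0.1317]
tcp_rot: [-178.9, -0.3, 84.7]
wrist_force: [-0.8, -0.4, -0.5]
opening: 0.085
```

servo_tool:
  moves:
    - [[0,0,0,0,0,0,8.5],[0,0,0,0,0,0,8.5]]

```text
time: 10.47
ee_pos: [0.531, -0.0066, 0.1302]
tcp_rot: [-178.8, -0.2, 84.7]
wrist_force: [0.4, 0.1, 0.6]
opening: 0.0856
```

```bash
python3 go.py .5406 -.0015 .041 85
```

```text
t 10.47 pos [ 0.531  -0.0066  0.1302] rpy [-178.79   -0.21   84.72] q [-1.  3. -3. 85.  0. 94.] F [0.4 0.1 0.6] op 0.0856
turn [-0.021 -0.004 -0.005] shift cm now [0.56 1.1  8.9 ] after turn [0.59 0.91 8.92]
```

servo_tool:
  moves:
    - [[-0.02,-0.004,-0.005,0.5,0.8,0.3,8.5],[0,0,0,0,0,0.8,8.5],[0,0,0,0,0,1.2,8.5],[0,0,0,0,0,1.5,8.5],[0,0,0,0,0,0.8,8.5],[0,0,0,0,0,0,8.5],[0,0,0,0,0,0,8.5]]

```text
time: 11.05
ee_pos: [0.5373, -0.0101, 0.0779]
tcp_rot: [-179.7, 0.1, 84.5]
wrist_force: [0.4, 0.2, 1.1]
opening: 0.0843
```

```bash
python3 go.py .5406 -.0015 .041 85;  python3 - <<'E'
from h import *
cv2.imwrite("pics/w2.png",imaging.camera("wrist"))
E
```

```text
t 11.05 pos [ 0.5373 -0.0101  0.0779] rpy [-1.7966e+02  1.0000e-01  8.4460e+01] q [-1.  3. -9. 78. -0. 94.] F [0.4 0.2 1.1] op 0.0843
turn [-0.006  0.002 -0.009] shift cm now [0.9  0.27 3.68] after turn [0.89 0.25 3.69]
```

View pics/w2.png

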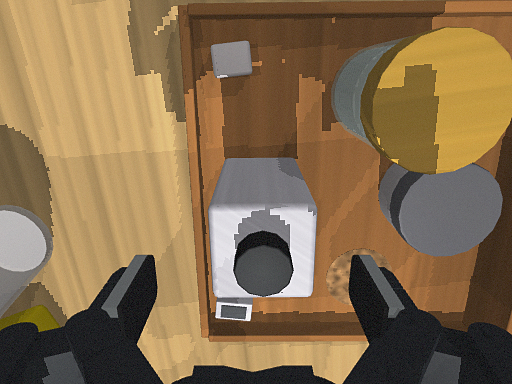

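servo_tool:
  moves:
    - [[-0.006,0,-0.008,0.7,0.2,0.5,8.5],[0,0,0,0,0,1.0,8.5],[0,0,0,0,0,1.0,8.5],[0,0,0,0,0,0.6,8.5],[0,0,0,0,0,0.2,8.5],[0,0,0,0,0,0,8.5],[0,0,0,0,0,0,8.5]]

```text
time: 11.68
ee_pos: [0.5408, -0.0026, 0.0425]
tcp_rot: [179.9, 0.1, 85.0]
wrist_force: [0.7, -0.8, -0.4]
opening: 0.085
```

```bash
python3 go.py .5406 -.0015 .041 85
```

```text
t 11.68 pos [ 0.5408 -0.0026  0.0425] rpy [1.7987e+02 8.0000e-02 8.4990e+01] q [ -0.   4. -12.  74.  -0.  95.] F [ 0.7 -0.8 -0.4] op 0.085
turn [ 0.002  0.001 -0.   ] shift cm now [ 0.11 -0.03  0.15] after turn [ 0.11 -0.03  0.15]
```

Well placed; close on the tin.

servo_tool:
  moves:
    - [[0,0,0,0.1,0,0.1,7.0],[0,0,0,0,0,0,6.0],[0,0,0,0,0,0,5.0],[0,0,0,0,0,0,4.2],[0,0,0,0,0,0,4.2],[0,0,0,0,0,0,4.2],[0,0,0,0,0,0,4.2],[0,0,0,0,0,0,4.2]]
  force: 40

```text
time: 12.35
ee_pos: [0.5414, -0.0015, 0.0423]
tcp_rot: [179.8, 0.1, 85.0]
wrist_force: [0.2, 0.6, -0.9]
opening: 0.0458
```

```bash
python3 go.py .5406 -.0015 .041 85
```

```text
t 12.35 pos [ 0.5414 -0.0015  0.0423] rpy [1.7981e+02 7.0000e-02 8.4980e+01] q [ -0.   4. -12.  74.  -0.  95.] F [ 0.2  0.6 -0.9] op 0.0458
turn [ 0.003  0.001 -0.   ] shift cm now [-0.01 -0.08  0.13] after turn [-0.01 -0.08  0.13]
```

servo_tool:
  moves:
    - [[0,0,0,0,0,-0.5,4.2],[0,0,0,0,0,-1.0,4.2],[0,0,0,0,0,-1.5,4.2],[0,0,0,0,0,-2.0,4.2],[0,0,0,0,0,-1.5,4.2],[0,0,0,0,0,-0.8,4.2],[0,0,0,0,0,0,4.2],[0,0,0,0,0,0,4.2]]

```text
time: 13.02
ee_pos: [0.5402, -0.0015, 0.1213]
tcp_rot: [179.9, 0.1, 85.0]
wrist_force: [0.1, -0.1, -3.3]
opening: 0.0451
```

```bash
python3 go.py .4955 -.317 .08 85
```

```text
t 13.02 pos [ 0.5402 -0.0015  0.1213] rpy [1.7989e+02 9.0000e-02 8.4980e+01] q [-0.  3. -4. 83. -0. 95.] F [ 0.1 -0.1 -3.3] op 0.0451
turn [ 0.002  0.002 -0.   ] shift cm now [-31.81  -1.7    4.18] after turn [-31.82  -1.7    4.13]
```

servo_tool:
  moves:
    - [[0,0,0,-1.5,-0.1,0.1,4.2],[0,0,0,-2.5,-0.15,0.1,4.2],[0,0,0,-3.5,-0.2,0.1,4.2],[0,0,0,-3.5,-0.2,0.1,4.2],[0,0,0,-3.5,-0.2,0.1,4.2],[0,0,0,-3.5,-0.2,0.1,4.2],[0,0,0,-3.5,-0.2,0.1,4.2],[0,0,0,-3.5,-0.2,0.1,4.2],[0,0,0,-2.5,-0.1,0.1,4.2],[0,0,0,-1.5,-0.1,0.1,4.2],[0,0,0,-1.0,0,0,4.2],[0,0,0,0,0,0,4.2]]

```text
time: 14.02
ee_pos: [0.4918, -0.31, 0.0994]
tcp_rot: [-179.4, -0.2, 85.2]
wrist_force: [0.5, 0.5, -2.4]
opening: 0.0457
```

servo_tool:
  moves:
    - [[0,0,0,0,0,0,4.2],[0,0,0,0,0,0,4.2]]

```text
time: 14.18
ee_pos: [0.4914, -0.3093, 0.098]
tcp_rot: [-179.3, -0.3, 85.2]
wrist_force: [0.3, -0.1, -3.2]
opening: 0.0454
```

```bash
python3 go.py .4955 -.317 .08 85
```

```text
t 14.18 pos [ 0.4914 -0.3093  0.098 ] rpy [-179.33   -0.26   85.19] q [-32.   9.   0.  82.  -0.  63.] F [ 0.3 -0.1 -3.2] op 0.0454
turn [-0.012 -0.004  0.003] shift cm now [-0.74  0.5   1.8 ] after turn [-0.73  0.48  1.8 ]
```

servo_tool:
  moves:
    - [[-0.012,-0.004,0.003,-0.4,0.3,0.5,4.2],[0,0,0,-0.2,0.1,1.0,4.2],[0,0,0,0,0,1.2,4.2],[0,0,0,0,0,1.0,4.2],[0,0,0,0,0,0.5,4.2],[0,0,0,0,0,0,4.2],[0,0,0,0,0,0,4.2]]

```text
time: 14.77
ee_pos: [0.4958, -0.3115, 0.05]
tcp_rot: [-180.0, -0.1, 85.3]
wrist_force: [0.5, 0.4, -1.4]
opening: 0.0457
```

```bash
python3 go.py .4955 -.317 .041 85
```

```text
t 14.77 pos [ 0.4958 -0.3115  0.05  ] rpy [-1.800e+02 -1.000e-01  8.532e+01] q [-32.  10.  -4.  76.   0.  62.] F [ 0.5  0.4 -1.4] op 0.0457
turn [-0.    -0.002  0.006] shift cm now [-0.55  0.01  0.9 ] after turn [-0.55  0.02  0.9 ]
```

servo_tool:
  moves:
    - [[0,0,0.006,-0.5,0,0.4,4.2],[0,0,0,0,0,0.4,4.2],[0,0,0,0,0,0.1,4.2],[0,0,0,0,0,0,4.2],[0,0,0,0,0,0,4.2]]

```text
time: 15.18
ee_pos: [0.4957, -0.3174, 0.0408]
tcp_rot: [179.9, -0.1, 84.9]
wrist_force: [1.2, 1.2, -2.4]
opening: 0.0454
```

```bash
python3 go.py .4955 -.317 .0405 85
```

```text
t 15.18 pos [ 0.4957 -0.3174  0.0408] rpy [ 1.7995e+02 -6.0000e-02  8.4930e+01] q [-33.  11.  -5.  75.   0.  62.] F [ 1.2  1.2 -2.4] op 0.0454
turn [ 0.001 -0.001 -0.001] shift cm now [ 0.04 -0.03  0.03] after turn [ 0.04 -0.03  0.03]
```

servo_tool:
  moves:
    - [[0,0,0,0,0,0.05,4.2],[0,0,0,0,0,0,4.2],[0,0,0,0,0,0,4.2],[0,0,0,0,0,0,5.0],[0,0,0,0,0,0,6.0],[0,0,0,0,0,0,7.0],[0,0,0,0,0,0,8.5],[0,0,0,0,0,0,8.5],[0,0,0,0,0,0,8.5],[0,0,0,0,0,0,8.5]]

```text
time: 16.02
ee_pos: [0.4971, -0.3182, 0.043]
tcp_rot: [179.7, 0.1, 84.9]
wrist_force: [0.5, -0.5, 0.6]
opening: 0.0852
```

servo_tool:
  moves:
    - [[0,0,0,0,0,-1.0,8.5],[0,0,0,0,0,-2.0,8.5],[0,0,0,0,0,-2.5,8.5],[0,0,0,0,0,-2.5,8.5],[0,0,0,0,0,-1.5,8.5],[0,0,0,0,0,-0.5,8.5],[0,0,0,0,0,0,8.5],[0,0,0,0,0,0,8.5]]

```text
time: 16.68
ee_pos: [0.4958, -0.3176, 0.1501]
tcp_rot: [179.7, 0.0, 84.9]
wrist_force: [0.5, 0.1, 0.7]
opening: 0.0852
```

```bash
python3 go.py .6163 .0535 .15 85
```

```text
t 16.68 pos [ 0.4958 -0.3176  0.1501] rpy [1.7975e+02 4.0000e-02 8.4940e+01] q [-33.   9.   6.  86.   0.  62.] F [0.5 0.1 0.7] op 0.0852
turn [ 0.004  0.001 -0.001] shift cm now [3.802e+01 8.730e+00 3.000e-02] after turn [3.801e+01 8.770e+00 1.000e-02]
```

servo_tool:
  moves:
    - [[0,0,0,2.0,0.5,-0.1,8.5],[0,0,0,3.5,0.9,-0.1,8.5],[0,0,0,4.0,1.0,-0.1,8.5],[0,0,0,4.0,1.0,-0.1,8.5],[0,0,0,4.0,1.0,-0.1,8.5],[0,0,0,4.0,1.0,-0.1,8.5],[0,0,0,4.0,1.0,-0.1,8.5],[0,0,0,4.0,1.0,-0.1,8.5],[0,0,0,3.5,0.9,-0.1,8.5],[0,0,0,2.5,0.6,-0.1,8.5],[0,0,0,1.0,0.2,0,8.5],[0,0,0,0,0,0,8.5]]

```text
time: 17.68
ee_pos: [0.617, 0.0497, 0.1431]
tcp_rot: [-179.1, 0.0, 84.6]
wrist_force: [0.4, -0.5, 0.9]
opening: 0.0851
```

servo_tool:
  moves:
    - [[0,0,0,0,0,0,8.5],[0,0,0,0,0,0,8.5]]

```text
time: 17.85
ee_pos: [0.6161, 0.0489, 0.1412]
tcp_rot: [-179.0, 0.1, 84.7]
wrist_force: [-0.2, 0.4, 0.4]
opening: 0.0854
```

```bash
python3 go.py .6163 .0535 .041 85;  python3 - <<'E'
from h import *
c=imaging.calibration("wrist");cv2.imwrite("pics/w3.png",imaging.camera("wrist"))
print(proj("wrist",(.6163,.0535,.086),c))
E
```

```text
t 17.85 pos [0.6161 0.0489 0.1412] rpy [-1.7896e+02  8.0000e-02  8.4680e+01] q [  4.  15.  11.  87.   0. 100.] F [-0.2  0.4  0.4] op 0.0854
turn [-0.018  0.001 -0.006] shift cm now [ 0.47  0.16 10.02] after turn [ 0.46 -0.02 10.02]
[255.89353868 204.09846421]
```

View pics/w3.png

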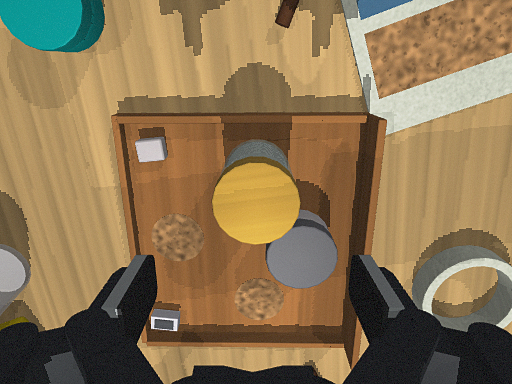

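servo_tool:
  moves:
    - [[-0.018,0,-0.006,0.4,0,0.4,8.5],[0,0,0,0,0,1.0,8.5],[0,0,0,0,0,1.6,8.5],[0,0,0,0,0,1.8,8.5],[0,0,0,0,0,1.4,8.5],[0,0,0,0,0,0.6,8.5],[0,0,0,0,0,0,8.5],[0,0,0,0,0,0,8.5]]

```text
time: 18.57
ee_pos: [0.6144, 0.0414, 0.0695]
tcp_rot: [-180.0, 0.2, 84.2]
wrist_force: [-0.0, -0.2, 0.4]
opening: 0.085
```

```bash
python3 go.py .6163 .0535 .041 85
```

```text
t 18.57 pos [0.6144 0.0414 0.0695] rpy [-1.7998e+02  1.5000e-01  8.4230e+01] q [  4.  14.   2.  78.  -0. 100.] F [-0.  -0.2  0.4] op 0.085
turn [-0.     0.003 -0.013] shift cm now [1.23 0.07 2.85] after turn [1.22 0.08 2.85]
```

servo_tool:
  moves:
    - [[0,0.003,-0.013,0.9,0,0.2,8.5],[0,0,0,0.2,0,0.8,8.5],[0,0,0,0,0,1.0,8.5],[0,0,0,0,0,0.5,8.5],[0,0,0,0,0,0.1,8.5],[0,0,0,0,0,0,8.5],[0,0,0,0,0,0,8.5]]

```text
time: 19.15
ee_pos: [0.6168, 0.0533, 0.0431]
tcp_rot: [179.9, -0.1, 85.0]
wrist_force: [-0.3, -0.4, -0.7]
opening: 0.0848
```

```bash
python3 go.py .6163 .0535 .041 85
```

```text
t 19.15 pos [0.6168 0.0533 0.0431] rpy [ 1.7985e+02 -7.0000e-02  8.5040e+01] q [  5.  15.   0.  75.   0. 100.] F [-0.3 -0.4 -0.7] op 0.0848
turn [ 0.003 -0.001  0.001] shift cm now [ 0.02 -0.05  0.21] after turn [ 0.02 -0.05  0.21]
```

servo_tool:
  moves:
    - [[0,0,0,0,-0.05,0.1,7.0],[0,0,0,0,0,0,6.5],[0,0,0,0,0,0,6.0],[0,0,0,0,0,0,5.2],[0,0,0,0,0,0,5.2],[0,0,0,0,0,0,5.2],[0,0,0,0,0,0,5.2],[0,0,0,0,0,0,5.2]]
  force: 40

```text
time: 19.82
ee_pos: [0.6166, 0.0532, 0.043]
tcp_rot: [179.8, -0.1, 85.0]
wrist_force: [-0.3, 0.1, -1.1]
opening: 0.0551
```

```bash
python3 go.py .6163 .0535 .041 85
```

```text
t 19.82 pos [0.6166 0.0532 0.043 ] rpy [ 1.7979e+02 -8.0000e-02  8.5030e+01] q [  5.  15.   0.  75.   0. 100.] F [-0.3  0.1 -1.1] op 0.0551
turn [ 0.004 -0.001  0.   ] shift cm now [ 0.02 -0.03  0.2 ] after turn [ 0.02 -0.03  0.2 ]
```

servo_tool:
  moves:
    - [[0,0,0,0,0,-0.5,5.2],[0,0,0,0,0,-1.0,5.2],[0,0,0,0,0,-1.5,5.2],[0,0,0,0,0,-2.0,5.2],[0,0,0,0,0,-1.5,5.2],[0,0,0,0,0,-0.8,5.2],[0,0,0,0,0,0,5.2],[0,0,0,0,0,0,5.2]]

```text
time: 20.48
ee_pos: [0.6155, 0.053, 0.1218]
tcp_rot: [179.9, -0.1, 85.0]
wrist_force: [-0.0, 0.3, -1.7]
opening: 0.0551
```

```bash
python3 go.py .488 -.247 .10 85
```

```text
t 20.48 pos [0.6155 0.053  0.1218] rpy [ 1.7988e+02 -6.0000e-02  8.5020e+01] q [  5.  13.   7.  84.   0. 100.] F [-0.   0.3 -1.7] op 0.0551
turn [ 0.002 -0.001  0.   ] shift cm now [-30.99 -10.1    2.12] after turn [-31.   -10.09   2.18]
```

servo_tool:
  moves:
    - [[0,0,0,-1.5,-0.5,0.1,5.2],[0,0,0,-2.5,-0.8,0.1,5.2],[0,0,0,-3.5,-1.2,0.1,5.2],[0,0,0,-3.5,-1.1,0.1,5.2],[0,0,0,-3.5,-1.1,0.1,5.2],[0,0,0,-3.5,-1.1,0.1,5.2],[0,0,0,-3.5,-1.1,0.1,5.2],[0,0,0,-3.0,-1.0,0.1,5.2],[0,0,0,-2.5,-0.8,0.1,5.2],[0,0,0,-1.5,-0.5,0.1,5.2],[0,0,0,-0.5,-0.2,0,5.2],[0,0,0,0,0,0,5.2]]

```text
time: 21.48
ee_pos: [0.4824, -0.2414, 0.0983]
tcp_rot: [-179.3, -0.2, 85.1]
wrist_force: [0.1, 0.1, -1.7]
opening: 0.0552
```

servo_tool:
  moves:
    - [[0,0,0,0,0,0,5.2],[0,0,0,0,0,0,5.2]]

```text
time: 21.65
ee_pos: [0.4817, -0.2409, 0.0973]
tcp_rot: [-179.2, -0.2, 85.1]
wrist_force: [-0.4, -0.9, -2.0]
opening: 0.055
```

```bash
python3 go.py .488 -.247 .05 85
```

```text
t 21.65 pos [ 0.4817 -0.2409  0.0973] rpy [-179.2    -0.22   85.09] q [-27.   4.  -6.  81.  -0.  68.] F [-0.4 -0.9 -2. ] op 0.055
turn [-0.014 -0.004  0.002] shift cm now [-0.57  0.74  4.71] after turn [-0.56  0.68  4.73]
```

servo_tool:
  moves:
    - [[-0.014,-0.004,0.002,-0.4,0.4,0.5,5.2],[0,0,0,-0.2,0.2,1.0,5.2],[0,0,0,0,0,1.2,5.2],[0,0,0,0,0,1.0,5.2],[0,0,0,0,0,0.5,5.2],[0,0,0,0,0,0,5.2],[0,0,0,0,0,0,5.2]]

```text
time: 22.23
ee_pos: [0.4898, -0.2438, 0.0497]
tcp_rot: [179.9, -0.0, 85.4]
wrist_force: [0.5, -0.2, -1.8]
opening: 0.0551
```

```bash
python3 go.py .488 -.247 .041 85
```

```text
t 22.23 pos [ 0.4898 -0.2438  0.0497] rpy [ 1.7993e+02 -2.0000e-02  8.5370e+01] q [-26.   5. -10.  75.   0.  68.] F [ 0.5 -0.2 -1.8] op 0.0551
turn [ 0.001 -0.     0.006] shift cm now [-0.34 -0.16  0.87] after turn [-0.34 -0.16  0.87]
```

servo_tool:
  moves:
    - [[0,0,0.006,-0.3,-0.1,0.4,5.2],[0,0,0,0,0,0.4,5.2],[0,0,0,0,0,0.1,5.2],[0,0,0,0,0,0,5.2],[0,0,0,0,0,0,5.2]]

```text
time: 22.65
ee_pos: [0.4892, -0.2472, 0.0411]
tcp_rot: [179.8, 0.0, 85.0]
wrist_force: [0.9, 0.2, -2.1]
opening: 0.0553
```

```bash
python3 go.py .488 -.247 .041 85
```

```text
t 22.65 pos [ 0.4892 -0.2472  0.0411] rpy [1.7983e+02 2.0000e-02 8.5000e+01] q [-27.   5. -11.  74.   0.  68.] F [ 0.9  0.2 -2.1] op 0.0553
turn [ 0.003  0.    -0.   ] shift cm now [ 0.01 -0.13  0.01] after turn [ 0.01 -0.13  0.01]
```

servo_tool:
  moves:
    - [[0,0,0,0,0,0.1,5.2],[0,0,0,0,0,0,5.2],[0,0,0,0,0,0,5.2],[0,0,0,0,0,0,6.0],[0,0,0,0,0,0,6.5],[0,0,0,0,0,0,7.0],[0,0,0,0,0,0,8.5],[0,0,0,0,0,0,8.5],[0,0,0,0,0,0,8.5],[0,0,0,0,0,0,8.5]]

```text
time: 23.48
ee_pos: [0.4905, -0.248, 0.0425]
tcp_rot: [179.6, 0.1, 85.0]
wrist_force: [-0.5, -0.1, -0.5]
opening: 0.0852
```

servo_tool:
  moves:
    - [[0,0,0,0,0,-1.0,8.5],[0,0,0,0,0,-2.0,8.5],[0,0,0,0,0,-2.5,8.5],[0,0,0,0,0,-2.5,8.5],[0,0,0,0,0,-1.5,8.5],[0,0,0,0,0,-0.5,8.5],[0,0,0,0,0,0,8.5],[0,0,0,0,0,0,8.5]]

```text
time: 24.15
ee_pos: [0.489, -0.2473, 0.1496]
tcp_rot: [179.7, 0.1, 85.0]
wrist_force: [-0.1, -0.2, -0.6]
opening: 0.0853
```

```bash
python3 go.py .6462 -.0113 .15 175
python3 - <<'E'
from h import *
cv2.imwrite("pics/s3.png",imaging.camera("side"))
cv2.imwrite("pics/t3.png",imaging.camera("top"))
E
```

```text
t 24.15 pos [ 0.489  -0.2473  0.1496] rpy [1.7965e+02 1.0000e-01 8.4990e+01] q [-27.   3.  -1.  86.   0.  68.] F [-0.1 -0.2 -0.6] op 0.0853
turn [ 0.003  0.006 -1.571] shift cm now [ 2.489e+01  1.360e+01 -1.000e-02] after turn [-13.61  24.88  -0.04]
```

View pics/s3.png

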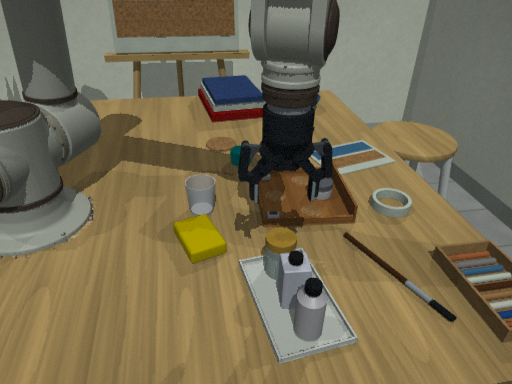

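View pics/t3.png

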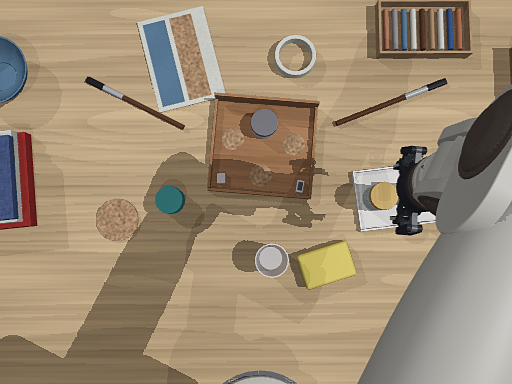

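servo_tool:
  moves:
    - [[0,0,-0.12,0,0,0,8.5],[0,0,-0.12,0,0,0,8.5],[0,0,-0.12,0,0,0,8.5],[0,0,-0.12,0,0,0,8.5],[0,0,-0.12,0,0,0,8.5],[0,0,-0.12,0,0,0,8.5],[0,0,-0.12,0,0,0,8.5],[0,0,-0.12,0,0,0,8.5],[0,0,-0.12,0,0,0,8.5],[0,0,-0.12,0,0,0,8.5],[0,0,-0.12,0,0,0,8.5],[0,0,-0.12,0,0,0,8.5]]

```text
time: 25.25
ee_pos: [0.4824, -0.244, 0.1318]
tcp_rot: [179.6, -1.1, 170.6]
wrist_force: [0.5, 0.6, -0.8]
opening: 0.0846
```

```bash
python3 go.py .6462 -.0113 .13 175
python3 - <<'E'
from h import *
for u,v in ((232,139),(293,144),(261,175)): print(np.round(cast("top",u,v,.006),4))
E
```

```text
t 25.25 pos [ 0.4824 -0.244   0.1318] rpy [179.63  -1.08 170.6 ] q [-27.   4.  -2.  85.   0. -17.] F [ 0.5  0.6 -0.8] op 0.0846
turn [ 0.007 -0.019 -0.077] shift cm now [-12.36  25.63   0.11] after turn [-14.29  24.61   0.18]
[0.6178 0.0573 0.006 ]
[ 0.6064 -0.0747  0.006 ]
[ 0.5391 -0.0052  0.006 ]
```

servo_tool:
  moves:
    - [[0,-0.019,-0.077,-1.0,2.0,-0.1,8.5],[0,0,0,-1.6,2.9,-0.1,8.5],[0,0,0,-1.8,3.1,-0.1,8.5],[0,0,0,-1.8,3.1,-0.1,8.5],[0,0,0,-1.8,3.1,-0.1,8.5],[0,0,0,-1.8,3.1,-0.1,8.5],[0,0,0,-1.8,3.1,-0.1,8.5],[0,0,0,-1.2,2.2,-0.1,8.5],[0,0,0,-0.6,1.0,0,8.5],[0,0,0,0,0,0,8.5],[0,0,0,0,0,0,8.5]]

```text
time: 26.17
ee_pos: [0.6354, -0.0095, 0.1244]
tcp_rot: [179.5, -1.2, 175.6]
wrist_force: [-0.2, 0.1, 0.7]
opening: 0.0853
```

```bash
python3 go.py .6462 -.0113 .011 175
python3 - <<'E'
from h import *
c=imaging.calibration("wrist");cv2.imwrite("pics/w4.png",imaging.camera("wrist"))
print(proj("wrist",(.6462,-.0113,.044),c))
E
```

```text
t 26.17 pos [ 0.6354 -0.0095  0.1244] rpy [179.51  -1.18 175.55] q [-1. 17. 12. 86.  1.  3.] F [-0.2  0.1  0.7] op 0.0853
turn [ 0.008 -0.021  0.01 ] shift cm now [-1.32 -0.19 11.31] after turn [-1.09 -0.08 11.34]
[251.2519787 216.6190545]
```

View pics/w4.png

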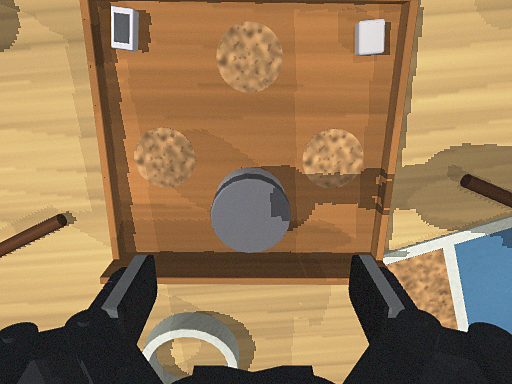

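servo_tool:
  moves:
    - [[0.008,-0.021,0.01,-0.8,-0.1,0.4,8.5],[0,0,0,-0.2,0,1.0,8.5],[0,0,0,0,0,1.6,8.5],[0,0,0,0,0,1.8,8.5],[0,0,0,0,0,1.4,8.5],[0,0,0,0,0,0.6,8.5],[0,0,0,0,0,0,8.5],[0,0,0,0,0,0,8.5]]

```text
time: 26.88
ee_pos: [0.6397, -0.0218, 0.0515]
tcp_rot: [-180.0, -0.2, 174.4]
wrist_force: [0.5, 0.2, 0.3]
opening: 0.0848
```

```bash
python3 go.py .6462 -.0113 .009 175
```

```text
t 26.88 pos [ 0.6397 -0.0218  0.0515] rpy [-179.98   -0.22  174.37] q [-2. 18.  5. 77. -0.  4.] F [0.5 0.2 0.3] op 0.0848
turn [-0.    -0.004 -0.011] shift cm now [-0.56  1.11  4.25] after turn [-0.56  1.1   4.25]
```

servo_tool:
  moves:
    - [[0,-0.004,-0.01,-0.5,0.9,0.3,8.5],[0,0,0,0,0.1,0.2,8.5],[0,0,0,0,0,0,8.5],[0,0,0,0,0,0,8.5]]

```text
time: 27.22
ee_pos: [0.6472, -0.0122, 0.0487]
tcp_rot: [180.0, 0.2, 175.0]
wrist_force: [-0.6, 0.6, 0.6]
opening: 0.0853
```

```bash
python3 go.py .6462 -.0113 .009 175
```

```text
t 27.22 pos [ 0.6472 -0.0122  0.0487] rpy [179.99   0.21 174.95] q [-1. 18.  5. 77. -0.  4.] F [-0.6  0.6  0.6] op 0.0853
turn [ 0.     0.004 -0.001] shift cm now [0.12 0.08 3.97] after turn [0.11 0.08 3.97]
```

servo_tool:
  moves:
    - [[0,0.003,0,0.1,0.05,0.6,8.5],[0,0,0,0,0,1.0,8.5],[0,0,0,0,0,1.0,8.5],[0,0,0,0,0,0.6,8.5],[0,0,0,0,0,0.2,8.5],[0,0,0,0,0,0,8.5],[0,0,0,0,0,0,8.5]]

```text
time: 27.8
ee_pos: [0.6459, -0.0111, 0.0106]
tcp_rot: [-180.0, -0.0, 175.0]
wrist_force: [0.7, -0.7, -0.2]
opening: 0.0852
```

```bash
python3 go.py .6462 -.0113 .009 175
```

```text
t 27.8 pos [ 0.6459 -0.0111  0.0106] rpy [-1.80e+02 -1.00e-02  1.75e+02] q [-1. 19.  2. 73.  0.  4.] F [ 0.7 -0.7 -0.2] op 0.0852
turn [-0. -0. -0.] shift cm now [-0.03 -0.02  0.16] after turn [-0.03 -0.02  0.16]
```

servo_tool:
  moves:
    - [[0,0,0,0,0,0.1,7.5],[0,0,0,0,0,0,6.8],[0,0,0,0,0,0,6.2],[0,0,0,0,0,0,5.4],[0,0,0,0,0,0,5.4],[0,0,0,0,0,0,5.4],[0,0,0,0,0,0,5.4],[0,0,0,0,0,0,5.4]]
  force: 30

```text
time: 28.47
ee_pos: [0.6466, -0.0113, 0.0108]
tcp_rot: [180.0, 0.1, 175.0]
wrist_force: [-0.2, 0.1, -1.4]
opening: 0.0569
```

```bash
python3 go.py .6462 -.0113 .009 175
```

```text
t 28.47 pos [ 0.6466 -0.0113  0.0108] rpy [1.8000e+02 9.0000e-02 1.7498e+02] q [-1. 19.  2. 73. -0.  4.] F [-0.2  0.1 -1.4] op 0.0569
turn [ 0.     0.002 -0.   ] shift cm now [ 0.04 -0.    0.18] after turn [ 0.04 -0.    0.18]
```

servo_tool:
  moves:
    - [[0,0,0,0,0,-0.5,5.4],[0,0,0,0,0,-1.0,5.4],[0,0,0,0,0,-1.5,5.4],[0,0,0,0,0,-2.5,5.4],[0,0,0,0,0,-2.5,5.4],[0,0,0,0,0,-1.0,5.4],[0,0,0,0,0,0,5.4],[0,0,0,0,0,0,5.4]]

```text
time: 29.13
ee_pos: [0.6458, -0.0112, 0.1073]
tcp_rot: [180.0, 0.1, 175.0]
wrist_force: [0.2, 0.6, -1.7]
opening: 0.0574
```

```bash
python3 go.py .443 .301 .09 175
python3 - <<'E'
from h import *
cv2.imwrite("pics/s4.png",imaging.camera("side"))
E
```

```text
t 29.13 pos [ 0.6458 -0.0112  0.1073] rpy [1.8000e+02 5.0000e-02 1.7499e+02] q [-1. 17. 11. 83.  0.  4.] F [ 0.2  0.6 -1.7] op 0.0574
turn [ 0.     0.001 -0.   ] shift cm now [22.93 29.33  1.71] after turn [22.92 29.33  1.73]
```

View pics/s4.png

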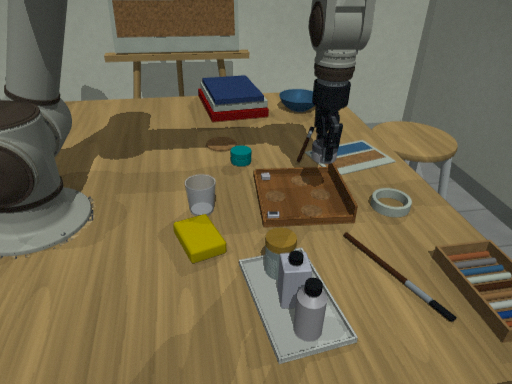

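Run:
```python
from h import *
im=cv2.imread("pics/top0.png")
cv2.imwrite("pics/tc.png",cv2.resize(im[190:250,85:150],None,fx=8,fy=8,interpolation=cv2.INTER_NEAREST))
hsv=cv2.cvtColor(cv2.GaussianBlur(im,(3,3),0),cv2.COLOR_BGR2HSV); print(hsv[220,90:146,0].tolist(), hsv[220,90:146,1].tolist(),hsv[220,90:146,2].tolist())
im=cv2.imread("pics/side0.png")
cv2.imwrite("pics/sc.png",cv2.resize(im[130:160,195:250],None,fx=12,fy=12,interpolation=cv2.INTER_NEAREST))
for t in np.arange(0,360,90): print(np.round(proj("side",(.443+.045*np.cos(t*np.pi/180),.301+.045*np.sin(t*np.pi/180),.006)),1),np.round(proj("top",(.443+.045*np.cos(t*np.pi/180),.301+.045*np.sin(t*np.pi/180),.006)),1))
```

```text
[18, 18, 18, 18, 18, 17, 15, 14, 14, 14, 14, 14, 14, 15, 15, 15, 14, 14, 14, 14, 14, 14, 14, 14, 14, 14, 15, 15, 15, 15, 15, 15, 14, 14, 14, 14, 14, 15, 15, 14, 14, 14, 14, 15, 15, 15, 14, 14, 16, 17, 18, 18, 18, 18, 18, 18] [84, 82, 84, 84, 83, 86, 97, 101, 103, 102, 102, 102, 100, 99, 101, 99, 100, 101, 100, 101, 102, 102, 102, 101, 101, 99, 98, 98, 97, 99, 99, 102, 104, 102, 102, 99, 100, 99, 100, 100, 100, 100, 98, 97, 99, 100, 102, 102, 95, 87, 87, 86, 84, 84, 85, 86] [161, 161, 161, 161, 163, 154, 137, 131, 134, 133, 130, 132, 138, 141, 139, 136, 138, 142, 140, 134, 133, 137, 140, 142, 146, 149, 151, 153, 152, 147, 136, 127, 123, 122, 128, 141, 148, 141, 130, 123, 125, 135, 146, 155, 155, 145, 133, 125, 126, 135, 144, 151, 154, 154, 153, 154]
[235.2 142. ] [118.3 199.2]
[218.6 136.6] [ 96.8 220.3]
[205.1 143.9] [117.5 241.4]
[222.  149.7] [138.9 220.2]
```

View pics/tc.png

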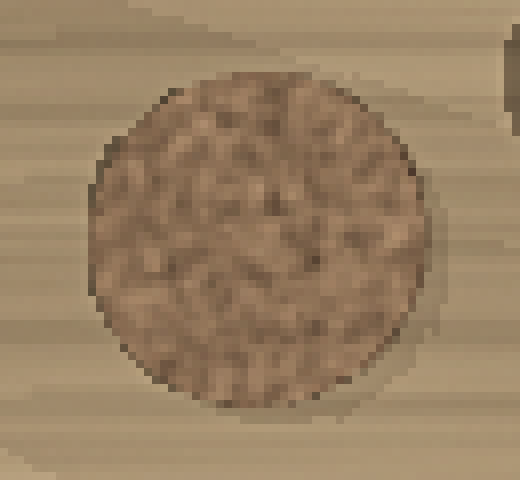

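View pics/sc.png

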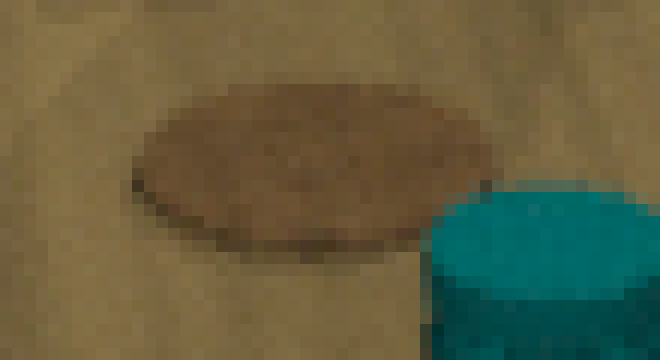

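servo_tool:
  moves:
    - [[0,0,0,1.0,1.2,-0.1,5.4],[0,0,0,1.7,2.2,-0.1,5.4],[0,0,0,2.2,2.8,-0.1,5.4],[0,0,0,2.4,3.1,-0.1,5.4],[0,0,0,2.4,3.1,-0.1,5.4],[0,0,0,2.4,3.1,-0.1,5.4],[0,0,0,2.4,3.1,-0.1,5.4],[0,0,0,2.4,3.1,-0.1,5.4],[0,0,0,2.0,2.5,0,5.4],[0,0,0,1.5,2.0,0,5.4],[0,0,0,0.8,1.0,0,5.4],[0,0,0,0,0,0,5.4]]

```text
time: 30.18
ee_pos: [0.4432, 0.2864, 0.0956]
tcp_rot: [-179.5, -1.2, 174.7]
wrist_force: [-0.6, 0.3, -0.7]
opening: 0.0572
```

servo_tool:
  moves:
    - [[0,0,0,0,0,0,5.4],[0,0,0,0,0,0,5.4]]

```text
time: 30.35
ee_pos: [0.442, 0.2862, 0.0934]
tcp_rot: [-179.4, -1.3, 174.8]
wrist_force: [-0.4, 0.2, -0.5]
opening: 0.0572
```

```bash
python3 go.py .444 .302 .04 175
```

```text
t 30.35 pos [0.442  0.2862 0.0934] rpy [-179.36   -1.3   174.83] q [33.  3. -8. 81.  0. 38.] F [-0.4  0.2 -0.5] op 0.0572
turn [-0.011 -0.023 -0.003] shift cm now [-0.17  1.65  5.31] after turn [-0.06  1.59  5.34]
```

servo_tool:
  moves:
    - [[-0.011,-0.023,-0.003,0,0.8,0.5,5.4],[0,0,0,0,0.8,1.0,5.4],[0,0,0,0,0.2,1.2,5.4],[0,0,0,0,0,1.2,5.4],[0,0,0,0,0,0.8,5.4],[0,0,0,0,0,0,5.4],[0,0,0,0,0,0,5.4]]

```text
time: 30.93
ee_pos: [0.4452, 0.2997, 0.0383]
tcp_rot: [-179.7, -0.2, 174.6]
wrist_force: [0.4, 0.4, -0.6]
opening: 0.0573
```

```bash
python3 go.py .444 .302 .012 175
```

```text
t 30.93 pos [0.4452 0.2997 0.0383] rpy [-179.73   -0.23  174.65] q [ 34.   4. -12.  74.  -0.  39.] F [ 0.4  0.4 -0.6] op 0.0573
turn [-0.005 -0.004 -0.006] shift cm now [0.13 0.23 2.62] after turn [0.14 0.22 2.63]
```

servo_tool:
  moves:
    - [[-0.005,-0.004,-0.006,0.1,0.2,0.6,5.4],[0,0,0,0,0,0.8,5.4],[0,0,0,0,0,0.6,5.4],[0,0,0,0,0,0.3,5.4],[0,0,0,0,0,0,5.4],[0,0,0,0,0,0,5.4]]

```text
time: 31.43
ee_pos: [0.4447, 0.3016, 0.0133]
tcp_rot: [179.9, 0.0, 175.0]
wrist_force: [-0.9, -0.3, -0.7]
opening: 0.0572
```

```bash
python3 go.py .444 .302 .011 175
```

```text
t 31.43 pos [0.4447 0.3016 0.0133] rpy [1.7995e+02 3.0000e-02 1.7500e+02] q [ 34.   5. -14.  71.   0.  39.] F [-0.9 -0.3 -0.7] op 0.0572
turn [ 0.001  0.001 -0.   ] shift cm now [0.07 0.03 0.23] after turn [0.07 0.03 0.23]
```

servo_tool:
  moves:
    - [[0,0,0,0.05,0,0.2,5.4],[0,0,0,0,0,0,5.4],[0,0,0,0,0,0.05,5.4],[0,0,0,0,0,0,5.4]]

```text
time: 31.77
ee_pos: [0.4445, 0.302, 0.0114]
tcp_rot: [179.9, 0.1, 175.0]
wrist_force: [-0.6, 0.3, -0.4]
opening: 0.057
```

```bash
python3 go.py .444 .302 .011 175
```

```text
t 31.77 pos [0.4445 0.302  0.0114] rpy [1.799e+02 9.000e-02 1.750e+02] q [ 34.   5. -15.  71.   0.  39.] F [-0.6  0.3 -0.4] op 0.057
turn [0.002 0.002 0.   ] shift cm now [ 0.05 -0.    0.04] after turn [ 0.05 -0.    0.04]
```

servo_tool:
  moves:
    - [[0,0,0,0,0,0.03,5.4],[0,0,0,0,0,0,5.4],[0,0,0,0,0,0,5.9],[0,0,0,0,0,0,6.4],[0,0,0,0,0,0,7.0],[0,0,0,0,0,0,8.0],[0,0,0,0,0,0,8.5],[0,0,0,0,0,0,8.5],[0,0,0,0,0,0,8.5],[0,0,0,0,0,0,8.5]]

```text
time: 32.6
ee_pos: [0.4453, 0.3025, 0.0124]
tcp_rot: [179.8, 0.2, 175.0]
wrist_force: [0.9, -0.4, 0.2]
opening: 0.085
```

servo_tool:
  moves:
    - [[0,0,0,0,0,-1.0,8.5],[0,0,0,0,0,-2.0,8.5],[0,0,0,0,0,-2.5,8.5],[0,0,0,0,0,-3.5,8.5],[0,0,0,0,0,-3.0,8.5],[0,0,0,0,0,-1.0,8.5],[0,0,0,0,0,0,8.5],[0,0,0,0,0,0,8.5]]

```text
time: 33.27
ee_pos: [0.4435, 0.3012, 0.1506]
tcp_rot: [179.9, 0.1, 175.0]
wrist_force: [-0.0, -0.0, -0.8]
opening: 0.0849
```

```bash
python3 go.py .4892 -.2472 .15 85
python3 - <<'E'
from h import *
c=imaging.calibration("wrist")
w=imaging.camera("wrist"); s=imaging.camera("side")
cv2.imwrite("pics/w5.png",w); cv2.imwrite("pics/s5.png",s)
print(proj("wrist",(.444,.302,.044),c),proj("wrist",(.444,.302,.006),c))
E
```

```text
t 33.27 pos [0.4435 0.3012 0.1506] rpy [1.7988e+02 1.2000e-01 1.7500e+02] q [34.  2. -2. 86.  0. 39.] F [-0.  -0.  -0.8] op 0.0849
turn [ 0.003 -0.     1.571] shift cm now [-9.330e+00 -5.424e+01 -4.000e-02] after turn [-54.24   9.33   0.06]
[254.20452237 188.24999068] [253.88071991 174.29652526]
```

View pics/w5.png

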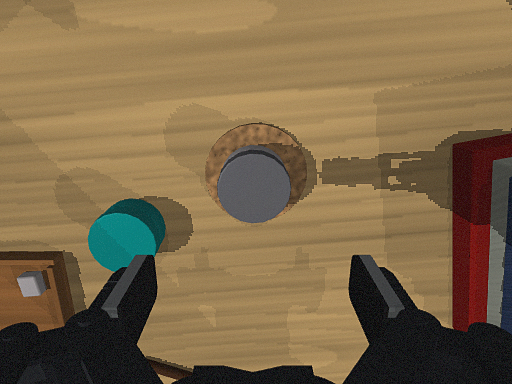

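View pics/s5.png

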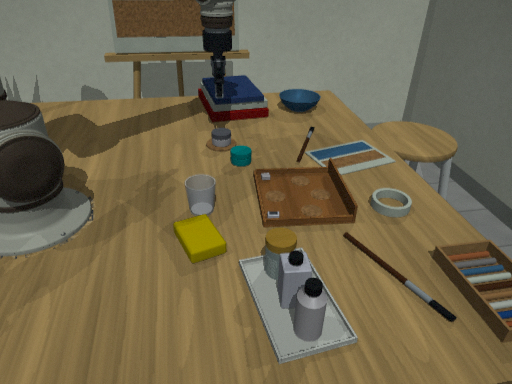

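servo_tool:
  moves:
    - [[0,0,0.122,0,0,-0.15,8.5],[0,0,0.122,0,0,-0.15,8.5],[0,0,0.122,0,0,-0.15,8.5],[0,0,0.122,0,0,-0.15,8.5],[0,0,0.122,0,0,-0.15,8.5],[0,0,0.122,0,0,-0.15,8.5],[0,0,0.122,0,0,-0.15,8.5],[0,0,0.122,0,0,-0.15,8.5],[0,0,0.122,0,0,-0.15,8.5],[0,0,0.122,0,0,-0.15,8.5],[0,0,0.122,0,0,-0.15,8.5],[0,0,0.122,0,0,-0.15,8.5]]

```text
time: 34.37
ee_pos: [0.4355, 0.2957, 0.1441]
tcp_rot: [-178.4, 1.1, 89.2]
wrist_force: [1.1, 0.4, -0.0]
opening: 0.0849
```

```bash
python3 go.py .4892 -.2472 .15 85
```

```text
t 34.37 pos [0.4355 0.2957 0.1441] rpy [-178.43    1.08   89.19] q [ 34.   3.  -2.  87.   0. 125.] F [ 1.1  0.4 -0. ] op 0.0849
turn [-0.027  0.02   0.073] shift cm now [-54.22   6.15   0.26] after turn [-53.62  10.09  -0.59]
```

servo_tool:
  moves:
    - [[-0.027,0.02,0.073,-2.0,0.4,-0.1,8.5],[0,0,0,-3.5,0.8,-0.1,8.5],[0,0,0,-4.0,0.9,-0.1,8.5],[0,0,0,-4.0,0.9,-0.1,8.5],[0,0,0,-4.0,0.9,-0.1,8.5],[0,0,0,-4.0,0.9,-0.1,8.5],[0,0,0,-4.0,0.9,-0.1,8.5],[0,0,0,-4.0,0.9,-0.1,8.5],[0,0,0,-4.0,0.9,-0.1,8.5],[0,0,0,-4.0,0.9,-0.1,8.5],[0,0,0,-4.0,0.9,-0.1,8.5],[0,0,0,-4.0,0.9,-0.1,8.5]]

```text
time: 35.37
ee_pos: [0.4853, -0.1728, 0.1341]
tcp_rot: [-178.4, 0.3, 85.0]
wrist_force: [1.4, -0.1, 0.6]
opening: 0.0851
```

```bash
python3 go.py .4892 -.2472 .15 85
```

```text
t 35.37 pos [ 0.4853 -0.1728  0.1341] rpy [-178.39    0.28   84.98] q [-19.   1.  -5.  86.  -1.  76.] F [ 1.4 -0.1  0.6] op 0.0851
turn [-0.028  0.005 -0.   ] shift cm now [-7.38  0.99 -1.58] after turn [-7.37  1.03 -1.59]
```

servo_tool:
  moves:
    - [[-0.028,0.005,0,-3.0,0.4,-0.5,8.5],[0,0,0,-1.8,0.2,-0.3,8.5],[0,0,0,-0.6,0.1,0,8.5],[0,0,0,0,0,0,8.5],[0,0,0,0,0,0,8.5],[0,0,0,0,0,0,8.5]]

```text
time: 35.87
ee_pos: [0.4831, -0.2349, 0.1314]
tcp_rot: [-179.2, -0.3, 84.5]
wrist_force: [-0.2, 0.2, -0.6]
opening: 0.0848
```

```bash
python3 go.py .4892 -.2472 .041 85
```

```text
t 35.87 pos [ 0.4831 -0.2349  0.1314] rpy [-179.21   -0.26   84.48] q [-26.   3.  -3.  85.  -0.  70.] F [-0.2  0.2 -0.6] op 0.0848
turn [-0.014 -0.005 -0.009] shift cm now [-1.21  0.85  9.02] after turn [-1.17  0.71  9.04]
```

servo_tool:
  moves:
    - [[-0.014,-0.005,-0.009,-0.9,0.5,0.4,8.5],[0,0,0,-0.2,0.2,1.0,8.5],[0,0,0,0,0,1.6,8.5],[0,0,0,0,0,1.5,8.5],[0,0,0,0,0,1.0,8.5],[0,0,0,0,0,0,8.5],[0,0,0,0,0,0,8.5]]

```text
time: 36.45
ee_pos: [0.4909, -0.2423, 0.0705]
tcp_rot: [179.9, 0.0, 85.6]
wrist_force: [-0.1, -0.7, 1.0]
opening: 0.0853
```

```bash
python3 go.py .4892 -.2472 .041 85
```

```text
t 36.45 pos [ 0.4909 -0.2423  0.0705] rpy [1.7991e+02 2.0000e-02 8.5560e+01] q [-26.   4.  -8.  77.   0.  68.] F [-0.1 -0.7  1. ] op 0.0853
turn [0.002 0.    0.01 ] shift cm now [-0.5  -0.14  2.95] after turn [-0.5  -0.13  2.95]
```

servo_tool:
  moves:
    - [[0,0,0.01,-0.45,-0.1,0.4,8.5],[0,0,0,0,0,1.0,8.5],[0,0,0,0,0,0.9,8.5],[0,0,0,0,0,0.5,8.5],[0,0,0,0,0,0,8.5],[0,0,0,0,0,0,8.5]]

```text
time: 36.95
ee_pos: [0.4904, -0.2474, 0.0411]
tcp_rot: [179.8, 0.1, 84.9]
wrist_force: [-0.2, -0.8, 0.2]
opening: 0.0851
```

```bash
python3 go.py .4892 -.2472 .041 85
```

```text
t 36.95 pos [ 0.4904 -0.2474  0.0411] rpy [1.7978e+02 7.0000e-02 8.4950e+01] q [-27.   5. -11.  74.   0.  68.] F [-0.2 -0.8  0.2] op 0.0851
turn [ 0.004  0.001 -0.001] shift cm now [ 0.01 -0.12  0.01] after turn [ 0.01 -0.12  0.01]
```

servo_tool:
  moves:
    - [[0,0,0,0,-0.12,0,7.0],[0,0,0,0,0,0,6.5],[0,0,0,0,0,0,6.0],[0,0,0,0,0,0,5.2],[0,0,0,0,0,0,5.2],[0,0,0,0,0,0,5.2],[0,0,0,0,0,0,5.2],[0,0,0,0,0,0,5.2]]
  force: 40

```text
time: 37.62
ee_pos: [0.4894, -0.2474, 0.042]
tcp_rot: [179.7, 0.1, 84.9]
wrist_force: [-0.2, -0.0, -0.3]
opening: 0.0555
```

servo_tool:
  moves:
    - [[0,0,0,0,0,-0.5,5.2],[0,0,0,0,0,-1.0,5.2],[0,0,0,0,0,-1.5,5.2],[0,0,0,0,0,-2.0,5.2],[0,0,0,0,0,-1.8,5.2],[0,0,0,0,0,-0.8,5.2],[0,0,0,0,0,0,5.2],[0,0,0,0,0,0,5.2]]

```text
time: 38.28
ee_pos: [0.4885, -0.2469, 0.1241]
tcp_rot: [179.8, 0.1, 85.0]
wrist_force: [-0.1, -0.2, -2.8]
opening: 0.0552
```

```bash
python3 go.py .6166 .0532 .12 85
```

```text
t 38.28 pos [ 0.4885 -0.2469  0.1241] rpy [1.7977e+02 7.0000e-02 8.4950e+01] q [-27.   4.  -3.  83.   0.  68.] F [-0.1 -0.2 -2.8] op 0.0552
turn [ 0.004  0.001 -0.001] shift cm now [31.02 10.12  0.41] after turn [31.01 10.15  0.41]
```

servo_tool:
  moves:
    - [[0,0,0,1.5,0.5,-0.1,5.2],[0,0,0,2.5,0.9,-0.1,5.2],[0,0,0,3.5,1.2,-0.1,5.2],[0,0,0,3.5,1.2,-0.1,5.2],[0,0,0,3.5,1.2,-0.1,5.2],[0,0,0,3.5,1.2,-0.1,5.2],[0,0,0,3.5,1.2,-0.1,5.2],[0,0,0,3.5,1.2,-0.1,5.2],[0,0,0,2.5,0.9,-0.1,5.2],[0,0,0,1.5,0.5,0,5.2],[0,0,0,0.6,0.2,0,5.2],[0,0,0,0,0,0,5.2]]

```text
time: 39.28
ee_pos: [0.6174, 0.0518, 0.1193]
tcp_rot: [-179.4, 0.1, 84.7]
wrist_force: [-0.1, 0.8, -1.7]
opening: 0.055
```

servo_tool:
  moves:
    - [[0,0,0,0,0,0,5.2],[0,0,0,0,0,0,5.2],[0,0,0,0,0,0,5.2]]

```text
time: 39.53
ee_pos: [0.616, 0.0495, 0.1175]
tcp_rot: [-179.2, 0.2, 84.6]
wrist_force: [-1.6, -0.7, -2.1]
opening: 0.055
```

```bash
python3 go.py .6166 .0532 .06 85
```

```text
t 39.53 pos [0.616  0.0495 0.1175] rpy [-179.23    0.21   84.64] q [  5.  14.   8.  85.  -0. 100.] F [-1.6 -0.7 -2.1] op 0.055
turn [-0.013  0.004 -0.006] shift cm now [0.39 0.11 5.75] after turn [0.37 0.03 5.75]
```

servo_tool:
  moves:
    - [[-0.013,0.004,-0.006,0.4,0.05,0.5,5.2],[0,0,0,0.2,0,1.0,5.2],[0,0,0,0.1,0,1.2,5.2],[0,0,0,0,0,1.2,5.2],[0,0,0,0,0,0.8,5.2],[0,0,0,0,0,0,5.2],[0,0,0,0,0,0,5.2]]

```text
time: 40.12
ee_pos: [0.6154, 0.0512, 0.0657]
tcp_rot: [-179.9, 0.0, 84.6]
wrist_force: [1.2, -0.8, -2.1]
opening: 0.0552
```

```bash
python3 go.py .6166 .0532 .0445 85
```

```text
t 40.12 pos [0.6154 0.0512 0.0657] rpy [-1.7989e+02  4.0000e-02  8.4590e+01] q [  5.  14.   2.  78.  -0. 100.] F [ 1.2 -0.8 -2.1] op 0.0552
turn [-0.002  0.001 -0.007] shift cm now [0.21 0.1  2.12] after turn [0.21 0.1  2.12]
```

servo_tool:
  moves:
    - [[-0.002,0,-0.007,0.2,0.1,0.4,5.2],[0,0,0,0,0,0.7,5.2],[0,0,0,0,0,0.6,5.2],[0,0,0,0,0,0.3,5.2],[0,0,0,0,0,0,5.2],[0,0,0,0,0,0,5.2]]

```text
time: 40.62
ee_pos: [0.6171, 0.0533, 0.044]
tcp_rot: [180.0, 0.0, 85.0]
wrist_force: [-0.3, -0.0, -2.0]
opening: 0.0548
```

```bash
python3 go.py .6166 .0532 .0435 85
```

```text
t 40.62 pos [0.6171 0.0533 0.044 ] rpy [1.7996e+02 4.0000e-02 8.5040e+01] q [  5.  15.   1.  76.  -0. 100.] F [-0.3 -0.  -2. ] op 0.0548
turn [0.001 0.001 0.001] shift cm now [-0.02 -0.05  0.05] after turn [-0.02 -0.05  0.05]
```

servo_tool:
  moves:
    - [[0,0,0,0,-0.05,0.1,5.2],[0,0,0,0,0,0,5.2],[0,0,0,0,0,0,5.2],[0,0,0,0,0,0,6.0],[0,0,0,0,0,0,6.5],[0,0,0,0,0,0,7.0],[0,0,0,0,0,0,8.5],[0,0,0,0,0,0,8.5],[0,0,0,0,0,0,8.5],[0,0,0,0,0,0,8.5]]

```text
time: 41.45
ee_pos: [0.6183, 0.0536, 0.0461]
tcp_rot: [179.7, -0.0, 85.0]
wrist_force: [-0.2, 0.8, -0.4]
opening: 0.0849
```

servo_tool:
  moves:
    - [[0,0,0,0,0,-1.0,8.5],[0,0,0,0,0,-2.0,8.5],[0,0,0,0,0,-2.5,8.5],[0,0,0,0,0,-2.5,8.5],[0,0,0,0,0,-1.5,8.5],[0,0,0,0,0,-0.5,8.5],[0,0,0,0,0,0,8.5],[0,0,0,0,0,0,8.5]]

```text
time: 42.12
ee_pos: [0.6168, 0.0535, 0.1531]
tcp_rot: [179.7, 0.0, 85.0]
wrist_force: [-0.4, -0.5, -1.1]
opening: 0.0851
```

```bash
python3 go.py .4957 -.3174 .15 85
python3 - <<'E'
from h import *
cv2.imwrite("pics/s6.png",imaging.camera("side"))
E
```

```text
t 42.12 pos [0.6168 0.0535 0.1531] rpy [179.71   0.    85.04] q [  5.  13.  11.  87.  -0. 100.] F [-0.4 -0.5 -1.1] op 0.0851
turn [0.005 0.    0.001] shift cm now [-38.    -8.86   0.27] after turn [-38.    -8.83   0.31]
```

View pics/s6.png

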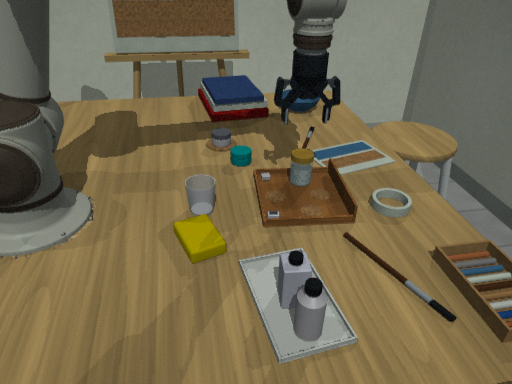

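servo_tool:
  moves:
    - [[0,0,0,-2.0,-0.4,-0.1,8.5],[0,0,0,-3.5,-0.8,-0.1,8.5],[0,0,0,-4.0,-0.9,-0.1,8.5],[0,0,0,-4.0,-0.9,-0.1,8.5],[0,0,0,-4.0,-0.9,-0.1,8.5],[0,0,0,-4.0,-0.8,-0.1,8.5],[0,0,0,-4.0,-0.8,-0.1,8.5],[0,0,0,-4.0,-0.8,-0.1,8.5],[0,0,0,-3.3,-0.7,-0.1,8.5],[0,0,0,-2.2,-0.5,-0.1,8.5],[0,0,0,-0.8,-0.2,0,8.5],[0,0,0,0,0,0,8.5]]

```text
time: 43.17
ee_pos: [0.4992, -0.306, 0.1447]
tcp_rot: [-179.0, -0.3, 85.3]
wrist_force: [0.2, 0.0, -0.1]
opening: 0.0852
```

servo_tool:
  moves:
    - [[0,0,0,0,0,0,8.5],[0,0,0,0,0,0,8.5],[0,0,0,0,0,0,8.5]]

```text
time: 43.42
ee_pos: [0.4993, -0.3035, 0.1426]
tcp_rot: [-178.9, -0.4, 85.4]
wrist_force: [1.0, -0.8, -0.1]
opening: 0.0848
```

```bash
python3 go.py .4957 -.3174 .041 85
```

```text
t 43.42 pos [ 0.4993 -0.3035  0.1426] rpy [-178.86   -0.42   85.36] q [-31.  10.   6.  87.  -0.  63.] F [ 1.  -0.8 -0.1] op 0.0848
turn [-0.02  -0.007  0.006] shift cm now [-1.49 -0.04 10.15] after turn [-1.41 -0.23 10.16]
```

servo_tool:
  moves:
    - [[-0.02,-0.007,0.006,-1.1,-0.2,0.4,8.5],[0,0,0,-0.4,0,1.0,8.5],[0,0,0,0,0,1.6,8.5],[0,0,0,0,0,1.6,8.5],[0,0,0,0,0,1.2,8.5],[0,0,0,0,0,0.4,8.5],[0,0,0,0,0,0,8.5],[0,0,0,0,0,0,8.5]]

```text
time: 44.08
ee_pos: [0.4996, -0.3108, 0.0761]
tcp_rot: [-180.0, -0.1, 85.7]
wrist_force: [-0.3, 0.2, -0.1]
opening: 0.0849
```

```bash
python3 go.py .4957 -.3174 .041 85
```

```text
t 44.08 pos [ 0.4996 -0.3108  0.0761] rpy [-1.7997e+02 -1.2000e-01  8.5650e+01] q [-32.  10.  -1.  79.   0.  62.] F [-0.3  0.2 -0.1] op 0.0849
turn [-0.001 -0.002  0.011] shift cm now [-0.7  -0.33  3.51] after turn [-0.7  -0.33  3.51]
```

servo_tool:
  moves:
    - [[0,0,0.011,-0.6,-0.3,0.4,8.5],[0,0,0,0,0,1.0,8.5],[0,0,0,0,0,1.1,8.5],[0,0,0,0,0,0.7,8.5],[0,0,0,0,0,0.2,8.5],[0,0,0,0,0,0,8.5],[0,0,0,0,0,0,8.5]]

```text
time: 44.67
ee_pos: [0.4965, -0.3175, 0.0401]
tcp_rot: [179.9, -0.1, 84.9]
wrist_force: [0.5, 0.6, -0.9]
opening: 0.0849
```

```bash
python3 go.py .4957 -.3174 .041 85
```

```text
t 44.67 pos [ 0.4965 -0.3175  0.0401] rpy [ 1.7993e+02 -6.0000e-02  8.4950e+01] q [-33.  11.  -5.  75.   0.  62.] F [ 0.5  0.6 -0.9] op 0.0849
turn [ 0.001 -0.001 -0.001] shift cm now [ 0.   -0.08 -0.09] after turn [ 0.   -0.08 -0.09]
```

servo_tool:
  moves:
    - [[0,0,0,0,-0.08,0,7.0],[0,0,0,0,0,0,6.0],[0,0,0,0,0,0,5.0],[0,0,0,0,0,0,4.2],[0,0,0,0,0,0,4.2],[0,0,0,0,0,0,4.2],[0,0,0,0,0,0,4.2],[0,0,0,0,0,0,4.2]]
  force: 40

```text
time: 45.33
ee_pos: [0.496, -0.3175, 0.041]
tcp_rot: [179.9, -0.0, 85.0]
wrist_force: [0.2, -0.2, -0.6]
opening: 0.0456
```

servo_tool:
  moves:
    - [[0,0,0,0,0,-0.5,4.2],[0,0,0,0,0,-1.0,4.2],[0,0,0,0,0,-1.5,4.2],[0,0,0,0,0,-2.0,4.2],[0,0,0,0,0,-1.8,4.2],[0,0,0,0,0,-0.8,4.2],[0,0,0,0,0,0,4.2],[0,0,0,0,0,0,4.2]]

```text
time: 46.0
ee_pos: [0.4952, -0.3171, 0.1229]
tcp_rot: [179.9, -0.1, 85.0]
wrist_force: [0.1, 0.0, -2.5]
opening: 0.0457
```

```bash
python3 go.py .5414 -.0015 .12 85
```

```text
t 46.0 pos [ 0.4952 -0.3171  0.1229] rpy [ 1.7994e+02 -7.0000e-02  8.4960e+01] q [-33.   9.   3.  84.   0.  62.] F [ 0.1  0.  -2.5] op 0.0457
turn [ 0.001 -0.001 -0.001] shift cm now [31.84  1.83  0.33] after turn [31.84  1.85  0.29]
```

servo_tool:
  moves:
    - [[0,0,0,1.5,0.1,-0.1,4.2],[0,0,0,2.5,0.2,-0.1,4.2],[0,0,0,3.5,0.3,-0.1,4.2],[0,0,0,3.5,0.3,-0.1,4.2],[0,0,0,3.5,0.3,-0.1,4.2],[0,0,0,3.5,0.3,-0.1,4.2],[0,0,0,3.5,0.3,-0.1,4.2],[0,0,0,3.5,0.3,-0.1,4.2],[0,0,0,2.8,0.2,-0.1,4.2],[0,0,0,1.8,0.1,0,4.2],[0,0,0,0.8,0,0,4.2],[0,0,0,0,0,0,4.2]]

```text
time: 47.0
ee_pos: [0.5415, 0.0023, 0.12]
tcp_rot: [-179.2, -0.2, 84.8]
wrist_force: [0.4, 0.4, -2.9]
opening: 0.0457
```

servo_tool:
  moves:
    - [[0,0,0,0,0,0,4.2],[0,0,0,0,0,0,4.2],[0,0,0,0,0,0,4.2]]

```text
time: 47.25
ee_pos: [0.5404, 0.0013, 0.1185]
tcp_rot: [-179.0, -0.2, 84.8]
wrist_force: [-0.4, -0.3, -2.2]
opening: 0.0456
```

```bash
python3 go.py .5414 -.0015 .06 85
```

```text
t 47.25 pos [0.5404 0.0013 0.1185] rpy [-179.03   -0.19   84.81] q [-0.  4. -4. 83.  0. 95.] F [-0.4 -0.3 -2.2] op 0.0456
turn [-0.017 -0.003 -0.003] shift cm now [-0.28  0.22  5.84] after turn [-0.27  0.12  5.85]
```

servo_tool:
  moves:
    - [[-0.017,-0.003,-0.003,0,0.1,0.5,4.2],[0,0,0,0,0,1.0,4.2],[0,0,0,0,0,1.2,4.2],[0,0,0,0,0,1.2,4.2],[0,0,0,0,0,0.8,4.2],[0,0,0,0,0,0,4.2],[0,0,0,0,0,0,4.2]]

```text
time: 47.83
ee_pos: [0.5401, -0.0038, 0.0656]
tcp_rot: [-179.8, 0.0, 84.6]
wrist_force: [0.6, -0.1, -2.4]
opening: 0.0455
```

```bash
python3 go.py .5414 -.0015 .0435 85
```

```text
t 47.83 pos [ 0.5401 -0.0038  0.0656] rpy [-1.7984e+02  3.0000e-02  8.4570e+01] q [-0.  4. -9. 77. -0. 95.] F [ 0.6 -0.1 -2.4] op 0.0455
turn [-0.003  0.    -0.008] shift cm now [0.24 0.11 2.2 ] after turn [0.24 0.11 2.21]
```

servo_tool:
  moves:
    - [[-0.003,0,-0.008,0.2,0.1,0.4,4.2],[0,0,0,0,0,0.7,4.2],[0,0,0,0,0,0.7,4.2],[0,0,0,0,0,0.3,4.2],[0,0,0,0,0,0,4.2],[0,0,0,0,0,0,4.2]]

```text
time: 48.33
ee_pos: [0.542, -0.0015, 0.043]
tcp_rot: [179.9, 0.0, 85.1]
wrist_force: [0.3, -1.3, 1.2]
opening: 0.0455
```

```bash
python3 go.py .5414 -.0015 .043 85
```

```text
t 48.33 pos [ 0.542  -0.0015  0.043 ] rpy [1.7992e+02 3.0000e-02 8.5090e+01] q [ -0.   4. -11.  74.  -0.  95.] F [ 0.3 -1.3  1.2] op 0.0455
turn [0.001 0.    0.002] shift cm now [-0.   -0.06 -0.  ] after turn [-0.   -0.06 -0.  ]
```

servo_tool:
  moves:
    - [[0,0,0,0,-0.05,0,4.2],[0,0,0,0,0,0,4.2],[0,0,0,0,0,0,4.2],[0,0,0,0,0,0,5.0],[0,0,0,0,0,0,6.0],[0,0,0,0,0,0,7.0],[0,0,0,0,0,0,8.5],[0,0,0,0,0,0,8.5],[0,0,0,0,0,0,8.5],[0,0,0,0,0,0,8.5]]

```text
time: 49.17
ee_pos: [0.5431, -0.0014, 0.0456]
tcp_rot: [179.7, -0.0, 85.1]
wrist_force: [-0.1, 0.0, 0.5]
opening: 0.0852
```

servo_tool:
  moves:
    - [[0,0,0,0,0,-1.0,8.5],[0,0,0,0,0,-2.0,8.5],[0,0,0,0,0,-2.5,8.5],[0,0,0,0,0,-2.5,8.5],[0,0,0,0,0,-1.5,8.5],[0,0,0,0,0,-0.5,8.5],[0,0,0,0,0,0,8.5],[0,0,0,0,0,0,8.5]]

```text
time: 49.83
ee_pos: [0.5415, -0.0014, 0.1527]
tcp_rot: [179.7, -0.0, 85.1]
wrist_force: [-0.3, 1.0, -0.6]
opening: 0.0852
```

```bash
python3 go.py .5028 -.3847 .15 85
python3 - <<'E'
from h import *
cv2.imwrite("pics/s7.png",imaging.camera("side"))
E
```

```text
t 49.83 pos [ 0.5415 -0.0014  0.1527] rpy [179.7  -0.   85.1] q [-0.  3. -1. 86. -0. 95.] F [-0.3  1.  -0.6] op 0.0852
turn [ 0.005 -0.     0.002] shift cm now [-38.53  -0.58   0.27] after turn [-38.53  -0.51   0.27]
```

View pics/s7.png

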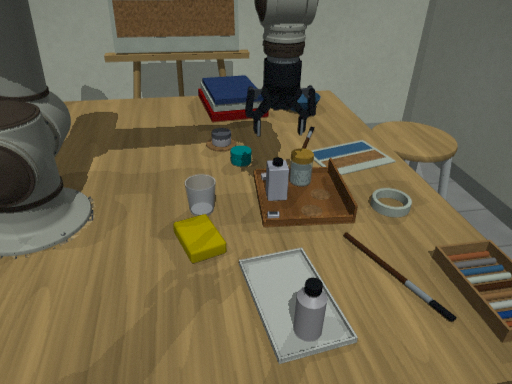

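The tin stands upright at its place (277,180), as at the start. Now the bottle.

servo_tool:
  moves:
    - [[0,0,0,-2.0,0,-0.1,8.5],[0,0,0,-3.5,0,-0.1,8.5],[0,0,0,-4.0,0,-0.1,8.5],[0,0,0,-4.0,0,-0.1,8.5],[0,0,0,-4.0,0,-0.1,8.5],[0,0,0,-4.0,0,-0.1,8.5],[0,0,0,-4.0,0,-0.1,8.5],[0,0,0,-4.0,0,-0.1,8.5],[0,0,0,-3.5,0,-0.1,8.5],[0,0,0,-2.5,0,-0.1,8.5],[0,0,0,-1.0,0,0,8.5],[0,0,0,0,0,0,8.5]]

```text
time: 50.88
ee_pos: [0.5032, -0.3784, 0.1439]
tcp_rot: [-179.1, -0.5, 85.4]
wrist_force: [-0.5, 0.2, 1.3]
opening: 0.0848
```

servo_tool:
  moves:
    - [[0,0,0,0,0,0,8.5],[0,0,0,0,0,0,8.5],[0,0,0,0,0,0,8.5]]

```text
time: 51.13
ee_pos: [0.5028, -0.3757, 0.1414]
tcp_rot: [-178.9, -0.6, 85.4]
wrist_force: [0.1, -0.1, 0.0]
opening: 0.085
```

```bash
python3 go.py .5028 -.3847 .041 85
```

```text
t 51.13 pos [ 0.5028 -0.3757  0.1414] rpy [-178.91   -0.64   85.42] q [-37.  16.  13.  88.  -0.  58.] F [ 0.1 -0.1  0. ] op 0.085
turn [-0.019 -0.011  0.007] shift cm now [-1.01  0.26 10.03] after turn [-0.9   0.08 10.04]
```

servo_tool:
  moves:
    - [[-0.019,-0.011,0.007,-0.8,0.1,0.4,8.5],[0,0,0,-0.3,0,1.0,8.5],[0,0,0,0,0,1.6,8.5],[0,0,0,0,0,1.6,8.5],[0,0,0,0,0,1.2,8.5],[0,0,0,0,0,0.4,8.5],[0,0,0,0,0,0,8.5],[0,0,0,0,0,0,8.5]]

```text
time: 51.8
ee_pos: [0.5056, -0.3784, 0.0765]
tcp_rot: [180.0, -0.1, 85.6]
wrist_force: [-0.3, 0.7, 0.3]
opening: 0.0852
```

```bash
python3 go.py .5028 -.3847 .041 85
```

```text
t 51.8 pos [ 0.5056 -0.3784  0.0765] rpy [ 1.7998e+02 -7.0000e-02  8.5650e+01] q [-37.  16.   5.  80.   0.  58.] F [-0.3  0.7  0.3] op 0.0852
turn [ 0.    -0.001  0.011] shift cm now [-0.66 -0.23  3.55] after turn [-0.65 -0.22  3.55]
```

servo_tool:
  moves:
    - [[0,0,0.011,-0.6,-0.2,0.4,8.5],[0,0,0,0,0,1.0,8.5],[0,0,0,0,0,1.1,8.5],[0,0,0,0,0,0.7,8.5],[0,0,0,0,0,0.1,8.5],[0,0,0,0,0,0,8.5],[0,0,0,0,0,0,8.5]]

```text
time: 52.38
ee_pos: [0.5035, -0.3853, 0.0417]
tcp_rot: [179.9, 0.0, 84.9]
wrist_force: [0.4, 0.4, 0.1]
opening: 0.0851
```

```bash
python3 go.py .5028 -.3847 .041 85
```

```text
t 52.38 pos [ 0.5035 -0.3853  0.0417] rpy [179.88   0.    84.94] q [-37.  17.   3.  76.   0.  58.] F [0.4 0.4 0.1] op 0.0851
turn [ 0.002  0.    -0.001] shift cm now [ 0.06 -0.08  0.07] after turn [ 0.06 -0.08  0.07]
```

servo_tool:
  moves:
    - [[0,0,0,0.05,-0.08,0.05,7.0],[0,0,0,0,0,0,6.0],[0,0,0,0,0,0,5.0],[0,0,0,0,0,0,4.2],[0,0,0,0,0,0,4.2],[0,0,0,0,0,0,4.2],[0,0,0,0,0,0,4.2],[0,0,0,0,0,0,4.2]]
  force: 30

```text
time: 53.05
ee_pos: [0.5031, -0.3848, 0.0422]
tcp_rot: [179.8, 0.0, 85.0]
wrist_force: [-0.4, -0.1, -2.1]
opening: 0.0455
```

servo_tool:
  moves:
    - [[0,0,0,0,0,-0.5,4.2],[0,0,0,0,0,-1.0,4.2],[0,0,0,0,0,-1.5,4.2],[0,0,0,0,0,-2.0,4.2],[0,0,0,0,0,-1.8,4.2],[0,0,0,0,0,-0.8,4.2],[0,0,0,0,0,0,4.2],[0,0,0,0,0,0,4.2]]

```text
time: 53.72
ee_pos: [0.5024, -0.3845, 0.1245]
tcp_rot: [179.8, 0.0, 84.9]
wrist_force: [0.0, 0.4, -1.6]
opening: 0.0452
```

```bash
python3 go.py .6062 -.0724 .12 85
```

```text
t 53.72 pos [ 0.5024 -0.3845  0.1245] rpy [1.7984e+02 2.0000e-02 8.4950e+01] q [-37.  15.  10.  85.   0.  58.] F [ 0.   0.4 -1.6] op 0.0452
turn [ 0.003  0.    -0.001] shift cm now [32.    7.59  0.46] after turn [32.    7.62  0.45]
```

servo_tool:
  moves:
    - [[0,0,0,1.5,0.4,-0.1,4.2],[0,0,0,2.5,0.7,-0.1,4.2],[0,0,0,3.5,0.9,-0.1,4.2],[0,0,0,3.5,0.9,-0.1,4.2],[0,0,0,3.5,0.9,-0.1,4.2],[0,0,0,3.5,0.9,-0.1,4.2],[0,0,0,3.5,0.9,-0.1,4.2],[0,0,0,3.5,0.9,-0.1,4.2],[0,0,0,2.8,0.7,-0.1,4.2],[0,0,0,1.8,0.5,0,4.2],[0,0,0,0.8,0.2,0,4.2],[0,0,0,0,0,0,4.2]]

```text
time: 54.72
ee_pos: [0.6075, -0.0677, 0.1208]
tcp_rot: [-179.3, -0.2, 84.8]
wrist_force: [-0.8, -0.5, -1.8]
opening: 0.0452
```

servo_tool:
  moves:
    - [[0,0,0,0,0,0,4.2],[0,0,0,0,0,0,4.2],[0,0,0,0,0,0,4.2]]

```text
time: 54.97
ee_pos: [0.6061, -0.0684, 0.1191]
tcp_rot: [-179.1, -0.2, 84.8]
wrist_force: [-0.5, -0.1, -2.2]
opening: 0.0449
```

```bash
python3 go.py .6062 -.0724 .06 85
```

```text
t 54.97 pos [ 0.6061 -0.0684  0.1191] rpy [-179.11   -0.22   84.83] q [-7. 13.  7. 85.  0. 89.] F [-0.5 -0.1 -2.2] op 0.0449
turn [-0.016 -0.004 -0.003] shift cm now [-0.42  0.13  5.91] after turn [-0.4   0.04  5.91]
```

servo_tool:
  moves:
    - [[-0.016,-0.004,-0.003,-0.1,0.1,0.5,4.2],[0,0,0,0,0,1.0,4.2],[0,0,0,0,0,1.2,4.2],[0,0,0,0,0,1.2,4.2],[0,0,0,0,0,0.8,4.2],[0,0,0,0,0,0,4.2],[0,0,0,0,0,0,4.2]]

```text
time: 55.55
ee_pos: [0.6049, -0.0748, 0.0664]
tcp_rot: [-179.9, 0.0, 84.6]
wrist_force: [0.0, -0.0, -1.9]
opening: 0.0453
```

```bash
python3 go.py .6062 -.0724 .0445 85
```

```text
t 55.55 pos [ 0.6049 -0.0748  0.0664] rpy [-1.7988e+02  3.0000e-02  8.4570e+01] q [-7. 13.  1. 78. -0. 88.] F [ 0.  -0.  -1.9] op 0.0453
turn [-0.002  0.001 -0.008] shift cm now [0.25 0.11 2.19] after turn [0.25 0.11 2.19]
```

servo_tool:
  moves:
    - [[-0.002,0,-0.008,0.2,0.1,0.4,4.2],[0,0,0,0,0,0.7,4.2],[0,0,0,0,0,0.6,4.2],[0,0,0,0,0,0.3,4.2],[0,0,0,0,0,0,4.2],[0,0,0,0,0,0,4.2]]

```text
time: 56.05
ee_pos: [0.6067, -0.0725, 0.0446]
tcp_rot: [180.0, 0.0, 85.1]
wrist_force: [0.9, 0.6, -1.2]
opening: 0.0451
```

```bash
python3 go.py .6062 -.0724 .044 85
```

```text
t 56.05 pos [ 0.6067 -0.0725  0.0446] rpy [1.7998e+02 2.0000e-02 8.5100e+01] q [-7. 14. -1. 76. -0. 88.] F [ 0.9  0.6 -1.2] op 0.0451
turn [0.    0.    0.002] shift cm now [ 0.   -0.05  0.06] after turn [ 0.   -0.05  0.06]
```

servo_tool:
  moves:
    - [[0,0,0,0,-0.05,0.1,4.2],[0,0,0,0,0,0,4.2],[0,0,0,0,0,0,4.2],[0,0,0,0,0,0,5.0],[0,0,0,0,0,0,6.0],[0,0,0,0,0,0,7.0],[0,0,0,0,0,0,8.5],[0,0,0,0,0,0,8.5],[0,0,0,0,0,0,8.5],[0,0,0,0,0,0,8.5]]

```text
time: 56.88
ee_pos: [0.6076, -0.0726, 0.0462]
tcp_rot: [179.7, 0.0, 85.1]
wrist_force: [-0.2, -0.8, -0.6]
opening: 0.0853
```

servo_tool:
  moves:
    - [[0,0,0,0,0,-1.0,8.5],[0,0,0,0,0,-2.0,8.5],[0,0,0,0,0,-2.5,8.5],[0,0,0,0,0,-3.5,8.5],[0,0,0,0,0,-3.5,8.5],[0,0,0,0,0,-2.0,8.5],[0,0,0,0,0,0,8.5],[0,0,0,0,0,0,8.5]]

```text
time: 57.55
ee_pos: [0.6051, -0.0722, 0.2008]
tcp_rot: [179.8, 0.0, 85.1]
wrist_force: [0.1, 0.7, -0.5]
opening: 0.0848
```

Swing clear toward the tray side for an unobstructed top view.

servo_tool:
  moves:
    - [[0,0,0,-2.0,-1.0,-0.1,8.5],[0,0,0,-3.5,-1.5,-0.1,8.5],[0,0,0,-3.5,-1.5,-0.1,8.5],[0,0,0,-3.5,-1.5,-0.1,8.5],[0,0,0,-3.5,-1.5,-0.1,8.5],[0,0,0,-3.5,-1.5,-0.1,8.5],[0,0,0,-3.5,-1.5,-0.1,8.5],[0,0,0,-3.5,-1.5,-0.1,8.5],[0,0,0,-2.5,-1.0,-0.1,8.5],[0,0,0,-1.0,-0.5,0,8.5],[0,0,0,0,0,0,8.5],[0,0,0,0,0,0,8.5]]

```text
time: 58.55
ee_pos: [0.44, -0.3689, 0.1972]
tcp_rot: [-179.4, -0.4, 85.3]
wrist_force: [-0.4, 0.3, 0.1]
opening: 0.0849
```

Run:
```python
from h import *
im=imaging.camera("top"); s=imaging.camera("side"); cv2.imwrite("pics/t8.png",im); cv2.imwrite("pics/s8.png",s)
def meas(im,label):
    hsv=cv2.cvtColor(im,cv2.COLOR_BGR2HSV); H,S,V=[hsv[...,i].astype(int) for i in range(3)]
    def circ(n,mask,box,z):
        x0,y0,x1,y1=box; m=np.zeros(mask.shape,np.uint8); m[y0:y1,x0:x1]=mask[y0:y1,x0:x1]*255
        cs,_=cv2.findContours(m,cv2.RETR_EXTERNAL,cv2.CHAIN_APPROX_NONE); c=max(cs,key=cv2.contourArea); e=cv2.fitEllipse(c)
        print(label,n,np.round(e[0],1),np.round(e[1],1),np.round(cast("top",*e[0],z),4))
    circ("jar",(abs(H-20)<6)&(S>95)&(V>110),(212,115,248,150),.086)
    circ("bcap",(V<70)&(S<60),(284,125,306,145),.108)
    circ("tcap",(V<70)&(S<60),(250,160,270,180),.104)
    circ("teal",(abs(H-90)<8)&(S>100),(150,180,190,215),.038)
    circ("cup",(S<40)&(V>140),(250,240,291,275),.075)
    if label=="end": circ("pot",(S<50)&(V<135)&(V>60)&(H>95),(95,195,145,245),.044)
meas(cv2.imread("pics/top0.png"),"start"); meas(im,"end")
```

```text
start jar [231.7 131.9] [26.6 27.2] [0.6163 0.0535 0.086 ]
start bcap [295.6 134.7] [11.8 13.4] [ 0.6057 -0.0716  0.108 ]
start tcap [259.4 168.5] [10.9 11.4] [ 0.5404 -0.0011  0.104 ]
start teal [169.5 199.5] [26.7 29. ] [0.485  0.1851 0.038 ]
start cup [270.1 257.8] [21.9 22.1] [ 0.3669 -0.0219  0.075 ]
end jar [231.8 131.8] [26.7 27.5] [0.6166 0.0532 0.086 ]
end bcap [295.7 135.3] [11.6 13.2] [ 0.6045 -0.0717  0.108 ]
end tcap [259.6 168.7] [11.1 11.2] [ 0.54   -0.0015  0.104 ]
end teal [169.5 199.5] [26.7 29. ] [0.485  0.1851 0.038 ]
end cup [271.4 259.3] [30.  31.9] [ 0.364  -0.0244  0.075 ]
end pot [113.3 219. ] [26.9 29.8] [0.445  0.2988 0.044 ]
```

View pics/t8.png

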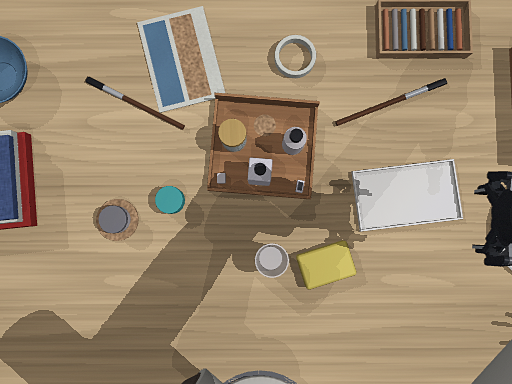

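View pics/s8.png

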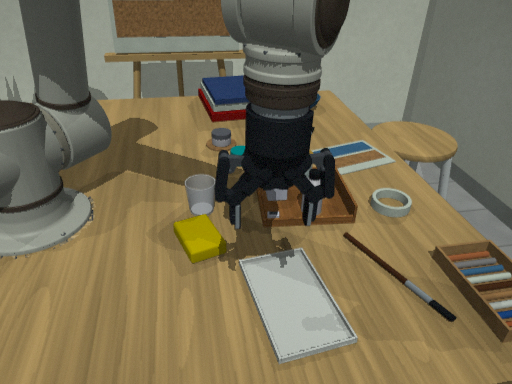

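Run:
```python
from workcell import bot
print(bot.job_done(), bot.get_obs()["time"])
```

```text
the job is handed in; nothing more can be done
the job is handed in; nothing more can be done
```

I finished the job and handed it in at about 59 s, against the 147 s limit; no verdict is reported. In order:
1. I moved the bottle, tin and jar to the white tray. The picture taken then showed the pot still at its place.
2. I stood the pot on the cork coaster with the other three still on the tray.
3. I put the jar, tin and bottle back in the caddy.

**Last checks:** These come from the final top view, plus an earlier wrist view for the pot.

| Object | Measured result |
|---|---|
| Jar | within about 0.5 mm of its start |
| Tin | within about 0.6 mm of its start |
| Bottle | within about 1.2 mm of its start |
| Pot | about 3 mm from the coaster's middle in the top view, about 1 mm in the wrist view |
| Turquoise look-alike | not moved |

In the last clear pictures all four stand upright. The gripper was open and away from everything at hand-in.

**One disagreement:** my colour mask put the water cup about 4 mm from its start. The mask's size changed from 22 to 31 pixels because of the arm's shadow, so I don't trust that number. By eye the cup is at the same pixels in both views.

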